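# Reset the depth stop of a lever die press after a board change

## Task

The cutting board in the lever press was swapped for one of another thickness, so the depth stop has to be set again: with the scraper block, push all four leftover cut-outs sideways off the board into the steel chip tray, and stand the scraper back on the bench clear of the tray. Then press the hand lever until it firms up as the platen lands on the board, without forcing it, note how low the stop arm comes, and let the lever right up again. Slide the depth stop on its rod so that its top face is at that noted height, let go, and leave everything else on the bench where it is.

Things in the scene. Friction and masses are not known exactly. Their poses are not given: they have to be found in the camera images.
- press: Grey cast bench press, fixed, turned up to 10 degrees. Origin: bottom of its base; z up, x away from its open front, y to its left; offsets given elsewhere as 'press x, y, z' are in this frame, mm. Base 300 x 150 x 30; column at the back (x 100 to 155); head x 5 to 155, y -40 to 40, z 165 to 260; a steel ram reaches z 305
- platen_face (a point): Centre of the underside of the platen, a steel plate 100 x 120 x 16 with a rubber face on the ram, at press x 40, y 0 (it covers x -10 to 90), at rest z 100. Only the front 135 mm of the board is open from above. The rubber gives about 1 mm at a firm press
- bed: White plastic cutting board 235 (x) x 200 (y) x 18 thick on a steel bed plate, fixed in the press, same yaw. Origin: middle of the board's TOP face, at press x -27.5, y 0; its height differs from start to start, 55 to 75 mm above the bench. It overhangs the chip tray and the die box by 10 mm
- chip_tray: Open steel tray 140 (x) x 100 (y) x 33 high, walls and floor 4 mm, fixed, same yaw as the press. Origin: centre of its underside. Stands at the left or the right side of the board (press x -95, y +140 or -140), one edge tucked under the board's edge; what is pushed over that edge drops in
- die_box: Plywood box of the same outer size as the chip tray, filled with four wooden dies, fixed at the other side of the board. Origin: centre of its underside. Nothing belongs in it
- scraper: Loose scraper block, 0.14 kg: black foot 110 (x) x 36 (y) x 18 high, above it a wooden grip 96 (x) x 24 (y), z 18 to 56. Origin: centre of the underside, z up. Stands on the bench at the far left or the far right. Its 110 mm sides are the pushing edges; grip it across the 24 mm
- chip0: Loose grey board disc, 34 diameter, 4 thick, 10 g, lying on the open front part of the board. Origin: centre of the underside. Do not touch the cut-outs with the fingers
- chip1: As chip0, but 26 x 26 x 4, square
- chip2: As chip0, but a disc 32 diameter
- chip3: As chip0, but 30 x 20 x 4, oblong
- lever (a joint): Turn of the hand lever, rad: 0 = up at rest, grows as it is pressed down, at most 1.25. It lowers the ram by 45 mm per rad against a return spring: about 3 N at the grip at first, about 6 N low down, then it firms up sharply as the platen lands on the board, somewhere between 0.55 and 1.0 rad
- lever_grip (a point): Middle of the top face of the lever's flat black grip, 105 long, 34 wide (press x), 20 thick. It is 180 mm from the hub, which is at press x -22, y -12, z 212.5 on the head's front. The lever swings in the press's y-z plane and points to -y, at rest 34 degrees above level
- stop_arm (a point): Centre of the underside of the stop arm's eye. The arm is fixed to the ram and moves with it; the stop rod passes through the eye. At rest 125 mm above the bench. Its height while the lever is firm is the reading to note
- stop (a joint): Height of the depth stop on its rod, m: 0 = lowest, grows upwards, 0.075 at most. Friction (6 N) keeps it where it is put. It starts lower than any reading, and the stop arm itself never moves it. Its top face is 50 mm + this value above the bench
- stop_top (a point): Centre of the top face of the depth stop, a dark steel collar 30 diameter, 20 high, round an upright 10 mm rod with rings every 10 mm (press x 40, y 125; rod top at z 172), below the stop arm
- stop_handle (a point): Point to grip on the stop's flat handle: a bar 14 wide (press x), 16 high, sticking out to +y from the collar by 87 mm; this point is in the middle of its thickness and height, 77 mm from the rod's axis and 10 mm below the stop's top face. It can be pinched from above, fingers closing along press x
- tape_stand: Bystander: dark tape dispenser 135 x 60 x 80, loose, where the scraper could also stand. Origin: centre of the underside, as for all bystanders
- glue: Bystander: white bottle, 52 diameter, 120 high, loose, to the left of the press
- pen_mug: Bystander: white cup, 72 diameter, 90 high, loose, to the right of the press
- label_roll: Bystander: paper roll 90 diameter, 50 high, loose, behind on the right
- ruler: Bystander: aluminium ruler 200 (y) x 30 x 13, loose, far left beyond the bottle

How it is judged (in metres and radians):
On the way, in this order (a step that is already met when the one before it is completed fails the run):
1. all four cut-outs lie in the chip tray (x of chip0 in the frame of chip_tray between -0.068 and 0.068 m and y of chip0 in the frame of chip_tray between -0.048 and 0.048 m and z of each of chip0, chip1, chip2, chip3 in the frame of chip_tray below 0.036 m and x of chip1 in the frame of chip_tray between -0.068 and 0.068 m and y of chip1 in the frame of chip_tray between -0.048 and 0.048 m and x of chip2 in the frame of chip_tray between -0.068 and 0.068 m and y of chip2 in the frame of chip_tray between -0.048 and 0.048 m and x of chip3 in the frame of chip_tray between -0.068 and 0.068 m and y of chip3 in the frame of chip_tray between -0.048 and 0.048 m), for 0.2 s.
2. the lever is pressed until the platen bears on the board with over 10 N (about 2.5 N more at the grip than just before landing), the scraper being put down and the cut-outs in the tray (all of step 1 and contact force between ram and bed above 10 N and height (world z) of scraper below 0.03 m and horizontal distance between scraper and chip_tray above 0.09 m and linear speed of scraper below 0.02 m/s), for 0.1 s.
3. the lever is right up again and the stop's top face is at the noted height (value of joint lever below 0.05 rad and z of stop_top in the frame of bed between 0.021 and 0.028 m), for 0.2 s.
At the end, for the whole second after the job is handed in: All cut-outs rest in the chip tray; the scraper stands still on the bench, 90 mm or more from the tray's centre; the lever is up (below 0.05 rad); the stop's top is at most 3 mm above and 4 mm below where the stop arm's underside is when the platen just lies on the board (25 mm above the board) (all of step 1 and all of step 3 and height (world z) of scraper below 0.03 m and horizontal distance between scraper and chip_tray above 0.09 m and linear speed of each of scraper, chip0, chip1, chip2, chip3 below 0.02 m/s); the robot touches nothing.
It fails at once if the press is forced: more than 220 N between platen and board (about 60 N at the grip) (contact force between ram and bed above 220 N).
It fails at once if the fingers touch a cut-out (contact force between the fingers and chip0 above 0.5 N or contact force between the fingers and chip1 above 0.5 N or contact force between the fingers and chip2 above 0.5 N or contact force between the fingers and chip3 above 0.5 N).
It fails at once if a bystander is moved by more than 20 mm (distance of any of tape_stand, glue, pen_mug, label_roll, ruler from where it was at the start of the episode above 0.02 m).
It also fails if it takes over 70 s, if anything falls off the work surface, if the arm or the gripper's body presses on something with over 40 N, if the wrist force passes 120 N, or if a joint passes its speed limit or range.

## Robot

A 7-joint arm with a two-finger parallel gripper is mounted at the origin on the work surface. World frame = base frame: x ahead of the robot, y to its left, z up, the work surface at z = 0. Lengths are in m, angles in degrees, forces in N, time in s.
With the tool pointing down it reaches from about 0.425 to 0.875 m from the base axis. Payload 4.7 kg.
Tool frame: the origin (TCP) lies at the very end of the fingers, on their centre line; the grasp point (between the pads) lies 19 mm behind it; z points along the fingers, y is the direction in which the jaws open and shut (so a half turn about z gives the same grasp; the last joint's range is limited). The gripper opens to 87 mm and grips with 3 to 60 N. Pads are 19 mm wide; open, the fingers measure 117 mm over their backs; the gripper's body (75 mm by 190 mm) begins 51 mm behind the grasp point.
Start: joints at [73.344, 18.392, -4.016, 83.108, 1.295, 78.541, -3.26], TCP at [0.195, -0.62, 0.188] pointing down, gripper open.
Joint ranges: [-163.93, 163.93], [-17.29, 119.83], [-79.2, 71.16], [3.27, 140.29], [-89.18, 269.18], [5.43, 117.66], [-154.24, 154.24]. Speed limits (degrees/s): [147.25, 147.25, 180, 180, 180, 180, 180].

## Interface

Orientations are given as [roll, pitch, yaw] about the fixed x, y, z axes, in that order (R = Rz(yaw) Ry(pitch) Rx(roll)).
In Python, from cell import monitor, read_camera, camera_info, env, look_for gives the robot as it stands.
- The arm moves only by the tool servo_tool, never from a script. Its argument "commands" is one flat list of numbers, 6 for each row, row after row: the shift along the tool's x, y, z in mm, then the turn, a rotation vector about the tool's x, y, z in degrees. A call has 1 to 10 rows; each row shifts and turns the commanded pose from where the row before left it, along the tool's axes as they then stand; what a row does not reach is not made up. A row lasts 1/10 s, in which the tool goes at most 50 mm and 8.59 degrees, less where a joint would pass 70% of its speed; a pose out of reach is approached as far as the arm can. A call is refused whole if a number of a shift passes 50 or a number of a turn 8.59, either way. A call with a gripper value outside its range is refused whole. "jaw" is the finger opening in mm, from 0 to 87, set as the call begins (left out, the last holds). The fingers move at their own pace and stop on an object; "newtons" is the grip in N (left out, the last holds). Time passes only in rows, so rows that do not move let the fingers close. It gives the time, the measured TCP pose, the force and the opening at its end, in the units of the state.
- monitor.get_obs(): the state, without advancing time (a new reading comes with each control period).
- read_camera(name): name is "side" or "top"; returns (picture, depth): 420x560x3 uint8, red, green, blue; 420x560 float32, m along the optical axis (not along the pixel's ray), 0 where there is no reading.
- camera_info(name): a dict with "camera_matrix" (3x3 intrinsics, pixels), "R" (3x3) and "t" (3): a world point X has camera coordinates R X + t. Camera axes: x right, y down, z forward; pixel columns grow to the right and rows downward; lengths in m; the calibration is good to about 2 mm. A picture is of the moment at which its call begins. camera_info takes no time and is no camera call.
- env.sign_off(): hands the job in, once; it reports no verdict.
Trained networks look in the newest picture that a camera, given by its name, has taken for a name from the list of things; names that differ only in an ending like _2 or _b are one class to them, and where a whole thing is asked for, a point or a joint stands for the part that bears it (a point fixed in the world has none). Each returns a list of dicts, best first, with "conf" (0 to 1); they miss things now and then, are a little off and sometimes report something else, mostly with a low value. They report only what shows in the picture. A call takes as long as a camera call.
- look_for(camera, label): "box" ([left, top, width, height] in pixels, round what is visible of it).
The state is a dict: "time_s": time; "qpos": joint angles; "joint_velocities": joint speeds; "effort": joint torques, N m; "tool_pos": TCP position; "tool_rot": TCP orientation; "force": force on the tool from outside, world axes, zero at the start; "wrist_torque": the same for the moment, N m; "grip_width": finger opening in m.
Only numpy, scipy, OpenCV 4.12 (cv2) and the standard library are available. Lean on these libraries where they do the work, as an engineer would, in place of code of your own. Each camera call takes 0.05 s, during which the arm holds its last target.

## Working session

There is one attempt and no reset: what is moved stays moved. The work goes in short steps, Python scripts to look and compute and a tool call to move; the robot and the scene stay as the last step left them, time stands still between calls to the robot, and variables do not carry over. Pictures are saved under pics/ and viewed, and the job is handed in when it is done.

Besides the shell and the picture viewer there is one more tool, called as a command line: name --argument value ..., lists and objects as JSON in quotes. servo_tool: Moves the arm, as the interface text tells. Its arguments: {"type":"object","properties":{"commands":{"type":"array","items":{"type":"number"}},"jaw":{"type":"number"},"newtons":{"type":"number"}},"required":["commands"]}

```bash
ls; mkdir -p pics
cat > h.py <<'E'
import numpy as np, cv2
from cell import monitor, read_camera, camera_info, env, look_for
def snap(n,fn):
    p,d=read_camera(n); cv2.imwrite('pics/'+fn+'.png',p[:,:,::-1]); np.savez('/tmp/'+n+'.npz',p=p,d=d); return p,d
def xyz(n,d):
    c=camera_info(n);K=np.array(c['camera_matrix']);R=np.array(c['R']);t=np.array(c['t'])
    v,u=np.mgrid[0:d.shape[0],0:d.shape[1]]
    P=np.stack([(u-K[0,2])/K[0,0]*d,(v-K[1,2])/K[1,1]*d,d],-1)
    W=(P-t)@R
    W[d==0]=np.nan
    return W
def proj(n,X):
    c=camera_info(n);K=np.array(c['camera_matrix']);q=K@(np.array(c['R'])@np.array(X)+np.array(c['t']));return q[:2]/q[2]
E
python3 - <<'E'
from h import *
for n in('top','side'):
    snap(n,n+'0')
    for l in ['bed','chip_tray','scraper','chip0','chip1','chip2','chip3','stop_top','lever_grip','stop_arm','stop_handle','press','tape_stand','die_box']:
        r=look_for(n,l); print(n,l,[(x['box'],round(x['conf'],2)) for x in r[:2]])
o=monitor.get_obs();print(o)
E
```

```text
pics
top bed [([260.8, 179.9, 70.7, 88.2], 0.69), ([282.4, 231.3, 9.6, 11.7], 0.67)]
top chip_tray [([229.3, 227.8, 38.6, 48.2], 0.62), ([126.7, 174.2, 11.5, 70.9], 0.42)]
top scraper [([167.7, 226.2, 19.7, 37.9], 0.76), ([217.2, 203.8, 38.7, 7.9], 0.61)]
top chip0 [([303.2, 234.9, 9.1, 5.4], 0.49), ([307.3, 247.4, 10.0, 12.9], 0.42)]
top chip1 [([303.2, 234.9, 9.1, 5.4], 0.49), ([307.3, 247.4, 10.0, 12.9], 0.42)]
top chip2 [([303.2, 234.9, 9.1, 5.4], 0.49), ([307.3, 247.4, 10.0, 12.9], 0.42)]
top chip3 [([303.2, 234.9, 9.1, 5.4], 0.49), ([307.3, 247.4, 10.0, 12.9], 0.42)]
top stop_top [([216.2, 205.5, 39.1, 2.8], 0.58)]
top lever_grip [([291.1, 201.9, 94.0, 22.2], 0.66)]
top stop_arm [([247.5, 182.2, 68.7, 35.7], 0.82), ([216.3, 204.6, 38.3, 5.2], 0.55)]
top stop_handle [([217.9, 200.5, 38.9, 6.5], 0.53), ([283.5, 250.5, 12.3, 13.1], 0.4)]
top press [([215.0, 142.9, 168.6, 81.5], 0.85)]
top tape_stand [([417.9, 233.2, 24.4, 49.0], 0.92), ([153.8, 178.7, 19.2, 13.1], 0.65)]
top die_box [([325.9, 219.3, 38.3, 53.6], 0.76)]
side bed [([248.0, 215.4, 97.3, 64.9], 0.76), ([243.6, 264.5, 
[... 944 characters left out ...]
 38.6], 0.6)]
{'time_s': 1.5, 'qpos': array([73.34479309, 18.39067398, -4.01605837, 83.10719922,  1.29513532,
       78.53991499, -3.25965886]), 'joint_velocities': array([-0.06322921,  0.00897014, -0.019977  ,  0.02252787, -0.06783639,
        0.04092222,  0.03131378]), 'effort': array([-9.43764644e-04, -4.91097200e+01, -4.03677877e-01, -3.12765527e+01,
       -6.37318357e-02,  3.36584961e-02,  3.30272667e-05]), 'tool_pos': array([ 0.19503928, -0.62008486,  0.18760379]), 'tool_rot': array([1.79992650e+02, 2.81887204e-03, 1.74643236e+01]), 'force': array([-0.01821261, -0.65942681,  0.44304942]), 'wrist_torque': array([ 0.02756744, -0.04814883,  0.00790793]), 'grip_width': 0.0872932752869131}
```

Run:
```python
from h import *
for n,(a,b,c,d) in {'top':(130,300,110,450),'side':(100,400,200,420)}.items():
    p=np.load('/tmp/'+n+'.npz')['p']; s=800/(d-c) if n=='top' else 2
    s=min(s,600/(b-a))
    cv2.imwrite(f'pics/{n}0z.png',cv2.resize(p[a:b,c:d],None,fx=s,fy=s,interpolation=cv2.INTER_CUBIC)[:,:,::-1])
```

```text
(no output)
```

View pics/top0z.png

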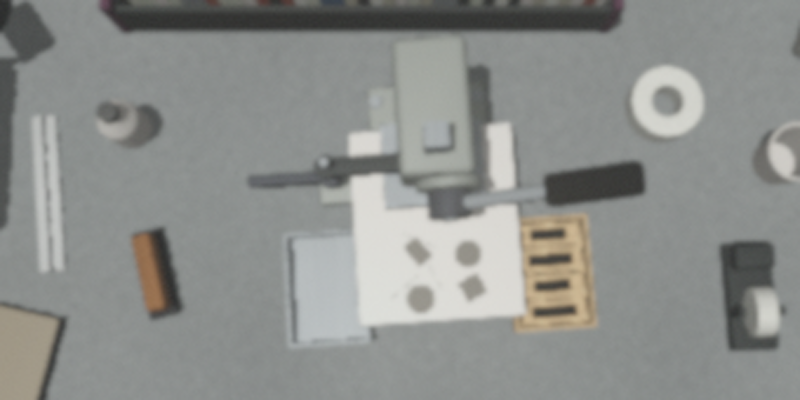

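View pics/side0z.png

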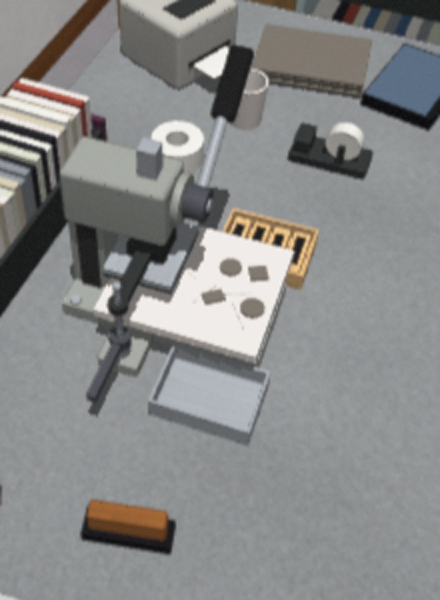

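View pics/side0.png

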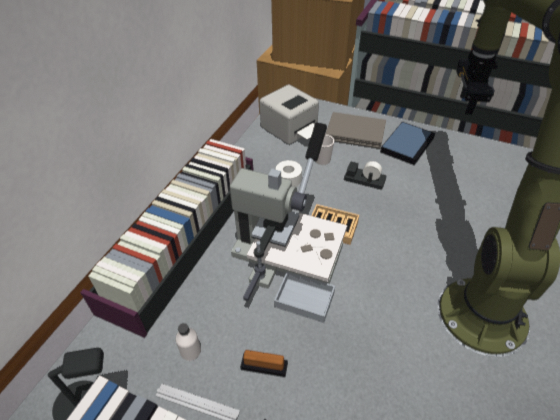

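View pics/top0.png

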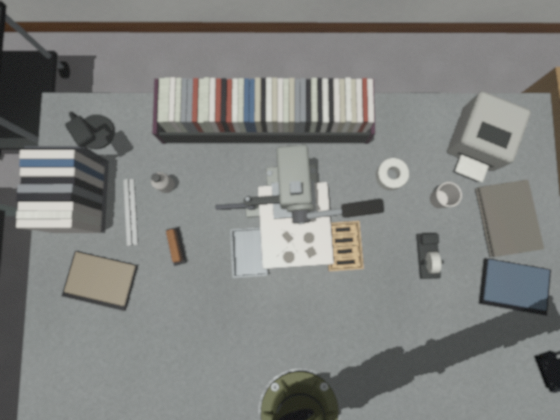

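Run:
```python
from h import *
for n in('top','side'):
    z=np.load('/tmp/'+n+'.npz');p=z['p'];W=xyz(n,z['d'])
    lum=p.astype(int).min(-1)
    print(n,camera_info(n)['t'], 'm/px',np.nanmedian(z['d'])/camera_info(n)['camera_matrix'][0][0])
    def near(x0,x1,y0,y1,z0,z1):
        return (W[...,0]>x0)&(W[...,0]<x1)&(W[...,1]>y0)&(W[...,1]<y1)&(W[...,2]>z0)&(W[...,2]<z1)
    # board
    m=near(.3,.9,-.3,.4,.04,.09)&(lum>190)
    k=cv2.connectedComponentsWithStats(m.astype(np.uint8))
    i=1+np.argmax(k[2][1:,4]);mm=k[1]==i
    w=W[mm];print('board n',mm.sum(),'z',np.median(w[:,2]),w.min(0),w.max(0), cv2.minAreaRect((w[:,:2]*1000).astype(np.float32)))
    # scraper
    s=near(.3,.9,.2,.45,.035,.08)
    k=cv2.connectedComponentsWithStats(s.astype(np.uint8))
    for i in range(1,k[0]):
        if k[2][i,4]>40:
            w=W[k[1]==i];print('obj',k[2][i],w.mean(0),cv2.minAreaRect((w[:,:2]*1000).astype(np.float32)))
    # chips
    bz=np.median(W[mm][:,2])
    hull=cv2.convexHull(np.argwhere(mm)[:,::-1].astype(np.int32))
    hm=np.zeros(mm.shape,np.uint8);cv2.fillConvexPoly(hm,hull,1)
    c=(hm>0)&(lum<170)
    k=cv2.connectedComponentsWithStats(c.astype(np.uint8),connectivity=4)
    for i in range(1,k[0]):
        if k[2][i,4]>15:
            w=W[k[1]==i];print('dark',k[2][i],np.nanmedian(w,0).round(4),cv2.minAreaRect((w[:,:2]*1000).astype(np.float32)))
    b=near(.3,.9,-.3,.4,-.02,.02);print('bench z',np.median(W[b][:,2]))
```

```text
top [0.02956269 0.58538549 1.28619634] m/px 0.00296329282425677
board n 2893 z 0.07211378795711844 [ 0.40430838 -0.09246204  0.063296  ] [0.58089442 0.11198334 0.08094342] ((497.2998352050781, 10.513572692871094), (177.53671264648438, 196.47805786132812), 3.6414029598236084)
obj [161 125  70   7 155] [0.80322068 0.30821868 0.0689075 ] ((803.06201171875, 302.45928955078125), (202.4789276123047, 15.529717445373535), 86.85052490234375)
obj [155 135  77   6 306] [0.78452809 0.31034878 0.05756478] ((784.6828002929688, 308.9694519042969), (4.775969505310059, 217.3531951904297), 0.6000019311904907)
obj [154 172  19  19 117] [0.6430593  0.38621617 0.06370592] ((647.4761352539062, 391.0032958984375), (30.35877799987793, 50.48662185668945), 57.03765869140625)
obj [216 204  14   6  73] [0.57854853 0.2206882  0.06421626] ((577.9751586914062, 220.56167602539062), (38.741973876953125, 14.60384750366211), 89.20425415039062)
obj [166 229  16  33 314] [0.46785922 0.35946351 0.05413683] ((468.0020446777344, 360.9932861328125), (94.43457794189453, 24.93035888671875), 14.218456268310547)
dark [279 207  
[... 1956 characters left out ...]
47705078125, 44.05125045776367), 77.10453033447266)
dark [310 229  11   9  79] [ 0.4846 -0.0252  0.0762] ((485.44232177734375, -26.35345458984375), (30.981643676757812, 33.39720916748047), 38.82489013671875)
dark [324 233  10   8  68] [ 0.4451 -0.0309  0.0758] ((444.71435546875, -29.404415130615234), (25.687559127807617, 28.860013961791992), 20.20580291748047)
dark [301 245  12   7  67] [0.487  0.0349 0.0767] ((486.98114013671875, 34.44844055175781), (31.998987197875977, 24.799226760864258), 37.546119689941406)
dark [320 249  12  10  98] [0.4313 0.0336 0.0764] ((430.2174072265625, 31.874895095825195), (35.518714904785156, 31.744285583496094), 77.04454803466797)
bench z 0.00023674995567541987
```

Run:
```python
from h import *
def fitline(P): # robust
    l=cv2.fitLine(P.astype(np.float32),cv2.DIST_HUBER,0,.002,.01).ravel();return l
for n in('top','side'):
    z=np.load('/tmp/'+n+'.npz');p=z['p'];W=xyz(n,z['d'])
    c=camera_info(n);K=np.array(c['camera_matrix']);R=np.array(c['R']);t=np.array(c['t'])
    # resample image rectified on plane z=bz, 1 mm/px, x .35-.65, y -.15-.2
    bz=.072
    H=K@np.c_[R[:,0],R[:,1],R[:,2]*bz+t]
    xs=np.arange(.36,.66,.001);ys=np.arange(-.16,.30,.001)
    X,Y=np.meshgrid(xs,ys,indexing='ij')
    q=np.stack([X,Y,np.ones_like(X)],-1)@H.T
    im=cv2.remap(p,(q[...,0]/q[...,2]).astype(np.float32),(q[...,1]/q[...,2]).astype(np.float32),cv2.INTER_LINEAR)
    cv2.imwrite(f'pics/rect_{n}.png',im[::-1,::-1,::-1])
    g=im.min(-1)>185
    F=[];L=[];Rr=[]
    for j,y in enumerate(ys):
        if -.07<y<.09:
            i=np.flatnonzero(g[:,j]); 
            if len(i):F.append((xs[i[0]],y))
    for i,x in enumerate(xs):
        if .43<x<.51:
            j=np.flatnonzero(g[i]);L.append((x,ys[j[-1]]));Rr.append((x,ys[j[0]]))
    for nm,P in(('front',F),('left',L),('right',Rr)):
        l=fitline(np.array(P)); print(n,nm,l[2:],'ang',np.degrees(np.arctan2(l[1],l[0])))
```

```text
top front [0.4073 0.0229] ang -86.12618
top left [0.4728 0.1109] ang 2.0024743
top right [ 0.4695    -0.0898375] ang 4.1800313
side front [0.40603125 0.0095    ] ang -86.32328
side left [0.4721 0.1089] ang 3.6337237
side right [ 0.47709998 -0.0896    ] ang 3.3421087
```

View pics/rect_top.png

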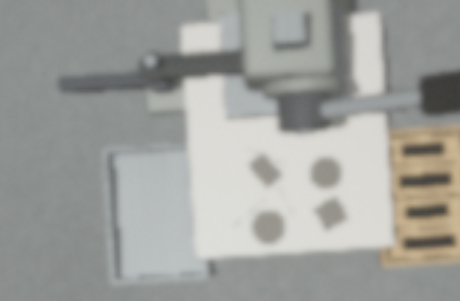

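```bash
cat >> h.py <<'E'
O=np.array([.5517,.0151]);YAW=3.6
def pw(x,y):  # press mm -> world m
    a=np.radians(YAW);return O+np.array([[np.cos(a),-np.sin(a)],[np.sin(a),np.cos(a)]])@np.array([x,y])/1000
def wp(X):
    a=np.radians(YAW);return np.array([[np.cos(a),np.sin(a)],[-np.sin(a),np.cos(a)]])@(np.array(X)[:2]-O)*1000
def plan(wps,step=48,start=None):
    """wps: (x,y,z m, yaw deg[,step mm]); tool assumed pointing down"""
    o=monitor.get_obs()
    p=np.array(o['tool_pos'])*1000;yaw=o['tool_rot'][2]
    print('from',p.round(1),o['tool_rot'].round(2),'t',o['time_s'])
    for w in wps:
        T=np.array(w[:3])*1000;s=w[4] if len(w)>4 else step
        n=int(max(np.ceil(np.linalg.norm(T-p)/s),np.ceil(abs(w[3]-yaw)/8.5),1))
        rows=[]
        for i in range(n):
            k=n-i
            d=(T-p)/k;dy=round((w[3]-yaw)/k,1)
            a=np.radians(yaw)
            l=np.array([d[0]*np.cos(a)+d[1]*np.sin(a), d[0]*np.sin(a)-d[1]*np.cos(a), -d[2]]).round(0 if k>1 else 1)
            rows.append(list(l)+[0,0,-dy])
            p=p+np.array([l[0]*np.cos(a)+l[1]*np.sin(a), l[0]*np.sin(a)-l[1]*np.cos(a), -l[2]]);yaw+=dy
        print('->',w,n,'rows');print(',  '.join(','.join(f'{v:g}' for v in r) for r in rows))
E
python3 - <<'E'
from h import *
for c in [(.4890,.0345),(.4865,-.0260),(.4455,-.032),(.4315,.032)]: print('chip',wp(c).round(1))
print('scr',wp((.4665,.363)))
plan([(.30,-.50,.38,14),(.44,-.20,.40,14),(.43,.12,.40,14),(.452,.3595,.2,14),(.452,.3595,.10,14),(.452,.3595,.024,14,38)])
E
```

```text
chip [-61.4  23.3]
chip [-67.7 -36.9]
chip [-108.9  -40.3]
chip [-118.9   24.4]
scr [-63.18705552 352.56325108]
from [ 195.  -620.1  187.6] [179.99   0.    17.46] t 1.5
-> (0.3, -0.5, 0.38, 14) 6 rows
23,-14,-32,0,0,0.6,  22,-14,-32,0,0,0.6,  22,-14,-32,0,0,0.6,  22,-15,-32,0,0,0.6,  23,-15,-32,0,0,0.5,  22,-14.5,-32.4,0,0,0.6
-> (0.44, -0.2, 0.4, 14) 7 rows
30,-37,-3,0,0,-0,  30,-37,-3,0,0,-0,  30,-37,-3,0,0,-0,  30,-37,-3,0,0,-0,  29,-36,-3,0,0,-0,  30,-37,-2,0,0,-0,  29.2,-36.4,-3,0,0,-0
-> (0.43, 0.12, 0.4, 14) 7 rows
10,-45,0,0,0,-0,  10,-45,0,0,0,-0,  10,-45,0,0,0,-0,  9,-44,0,0,0,-0,  10,-45,0,0,0,-0,  9,-44,0,0,0,-0,  9.5,-45,0,0,0,-0
-> (0.452, 0.3595, 0.2, 14) 7 rows
11,-32,29,0,0,-0,  11,-33,29,0,0,-0,  11,-32,28,0,0,-0,  12,-33,29,0,0,-0,  11,-32,28,0,0,-0,  12,-33,29,0,0,-0,  11.2,-32.1,28,0,0,-0
-> (0.452, 0.3595, 0.1, 14) 3 rows
-0,0,33,0,0,-0,  -0,0,34,0,0,-0,  -0,0,33,0,0,-0
-> (0.452, 0.3595, 0.024, 14, 38) 3 rows
-0,0,25,0,0,-0,  -0,0,26,0,0,-0,  -0,0,25,0,0,-0
```

servo_tool --commands '[23, -14, -32, 0, 0, 0.6, 22, -14, -32, 0, 0, 0.6, 22, -14, -32, 0, 0, 0.6, 22, -15, -32, 0, 0, 0.6, 23, -15, -32, 0, 0, 0.5, 22, -14.5, -32.4, 0, 0, 0.6, 30, -37, -3, 0, 0, 0, 30, -37, -3, 0, 0, 0, 30, -37, -3, 0, 0, 0, 30, -37, -3, 0, 0, 0]' --jaw 60 --newtons 40

```text
time_s: 2.5
tool_pos: [0.3813, -0.3256, 0.3924]
tool_rot: [179.9, -0.0, 14.0]
force: [1.2, 0.3, 0.7]
grip_width: 0.0601
```

servo_tool --commands '[29, -36, -3, 0, 0, 0, 30, -37, -2, 0, 0, 0, 29.2, -36.4, -3, 0, 0, 0, 10, -45, 0, 0, 0, 0, 10, -45, 0, 0, 0, 0, 10, -45, 0, 0, 0, 0, 9, -44, 0, 0, 0, 0, 10, -45, 0, 0, 0, 0, 9, -44, 0, 0, 0, 0, 9.5, -45, 0, 0, 0, 0]'

```text
time_s: 3.5
tool_pos: [0.4295, 0.1219, 0.4002]
tool_rot: [179.9, -0.1, 13.9]
force: [0.4, 0.0, -0.2]
grip_width: 0.0601
```

Run:
```python
from h import *
plan([(.452,.3595,.2,14),(.452,.3595,.10,14),(.452,.3595,.024,14,38)])
```

```text
from [429.5 121.9 400.2] [ 1.7993e+02 -6.0000e-02  1.3940e+01] t 3.5
-> (0.452, 0.3595, 0.2, 14) 7 rows
11,-32,29,0,0,-0,  11,-32,29,0,0,-0,  11,-32,28,0,0,-0,  12,-32,29,0,0,-0,  11,-32,28,0,0,-0,  12,-33,29,0,0,-0,  11.1,-32.2,28.2,0,0,-0.1
-> (0.452, 0.3595, 0.1, 14) 3 rows
-0,0,33,0,0,0,  -0,0,34,0,0,0,  -0,0,33,0,0,0
-> (0.452, 0.3595, 0.024, 14, 38) 3 rows
-0,0,25,0,0,0,  -0,0,26,0,0,0,  -0,0,25,0,0,0
```

servo_tool --commands '[11, -32, 29, 0, 0, 0, 11, -32, 29, 0, 0, 0, 11, -32, 28, 0, 0, 0, 12, -32, 29, 0, 0, 0, 11, -32, 28, 0, 0, 0, 12, -33, 29, 0, 0, 0, 11, -32, 28, 0, 0, 0, 0, 0, 33, 0, 0, 0, 0, 0, 34, 0, 0, 0, 0, 0, 33, 0, 0, 0]'

```text
time_s: 4.5
tool_pos: [0.4521, 0.3578, 0.0984]
tool_rot: [-180.0, 0.0, 14.0]
force: [0.3, -0.0, 0.8]
grip_width: 0.0601
```

Run:
```python
from h import *
o=monitor.get_obs();print(o['tool_pos'],o['tool_rot'],o['qpos'])
for n in('top','side'):
    p,d=snap(n,n+'1')
p=np.load('/tmp/side.npz')['p'];cv2.imwrite('pics/side1z.png',cv2.resize(p[260:410,170:370],None,fx=4,fy=4,interpolation=cv2.INTER_CUBIC)[:,:,::-1])
```

```text
[0.45207786 0.35781682 0.09843228] [-1.79994995e+02  1.29451160e-02  1.40076524e+01] [   7.70024489   23.25267061  -59.35271273   98.7261575    21.14372486
   70.23257296 -132.92893965]
```

View pics/side1z.png

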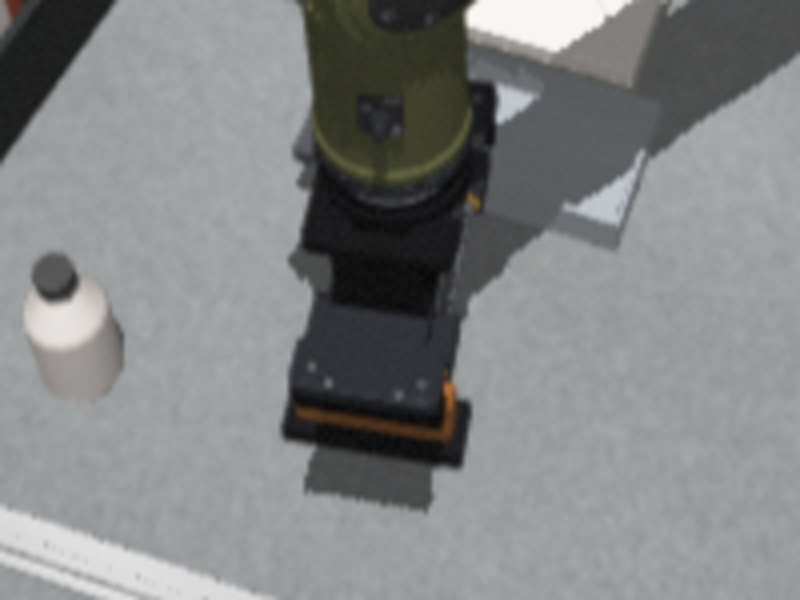

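servo_tool --commands '[0, 0, 25, 0, 0, 0, 0, -1, 25, 0, 0, 0, 0, -1, 24, 0, 0, 0, 0, 0, 0, 0, 0, 0]'

```text
time_s: 5.0
tool_pos: [0.4511, 0.3582, 0.0248]
tool_rot: [179.9, 0.2, 13.9]
force: [-0.2, 0.7, 0.5]
grip_width: 0.0602
```

servo_tool --commands '[0, 0, 0, 0, 0, 0, 0, 0, 0, 0, 0, 0, 0, 0, 0, 0, 0, 0, 0, 0, 0, 0, 0, 0, 0, 0, 0, 0, 0, 0]' --jaw 10 --newtons 40

```text
time_s: 5.5
tool_pos: [0.4522, 0.3595, 0.0265]
tool_rot: [180.0, -0.0, 14.0]
force: [-0.5, 0.3, 0.2]
grip_width: 0.0275
```

servo_tool --commands '[0, 0, 0, 0, 0, 0, 0, 0, 0, 0, 0, 0, 0, 0, 0, 0, 0, 0]'

```text
time_s: 5.8
tool_pos: [0.4518, 0.3594, 0.0259]
tool_rot: [180.0, 0.0, 14.0]
force: [0.8, 0.8, 0.1]
grip_width: 0.0115
```

Run:
```python
from h import *
print(pw(-105,-80),monitor.get_obs()['grip_width'])
x,y=pw(-105,-80)
plan([(.452,.3595,.17,14),(x,y,.17,3.6),(x,y,.12,3.6)])
```

```text
[ 0.45193044 -0.07133514] 0.011514514568802732
from [451.8 359.4  25.9] [1.7999e+02 1.0000e-02 1.3970e+01] t 5.8
-> (0.452, 0.3595, 0.17, 14) 4 rows
0,-0,-36,0,0,-0,  0,-0,-36,0,0,-0,  0,-0,-36,0,0,-0,  0.2,-0,-36.1,0,0,-0
-> (np.float64(0.4519304350773765), np.float64(-0.07133514282483963), 0.17, 3.6) 9 rows
-12,46,-0,0,0,1.2,  -11,47,-0,0,0,1.1,  -10,47,-0,0,0,1.2,  -9,47,-0,0,0,1.1,  -8,47,-0,0,0,1.2,  -6,47,-0,0,0,1.1,  -6,48,-0,0,0,1.2,  -4,48,-0,0,0,1.1,  -3.9,47.3,-0,0,0,1.2
-> (np.float64(0.4519304350773765), np.float64(-0.07133514282483963), 0.12, 3.6) 2 rows
-0,0,25,0,0,-0,  -0,0,25,0,0,-0
```

Run:
```python
from h import *
for n in('top','side'):
    p,d=snap(n,n+'2')
p=np.load('/tmp/side.npz')['p'];cv2.imwrite('pics/side2z.png',cv2.resize(p[260:410,170:370],None,fx=4,fy=4,interpolation=cv2.INTER_CUBIC)[:,:,::-1])
p=np.load('/tmp/top.npz')['p'];cv2.imwrite('pics/top2z.png',cv2.resize(p[180:330,110:310],None,fx=4,fy=4,interpolation=cv2.INTER_CUBIC)[:,:,::-1])
```

```text
(no output)
```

View pics/side2z.png

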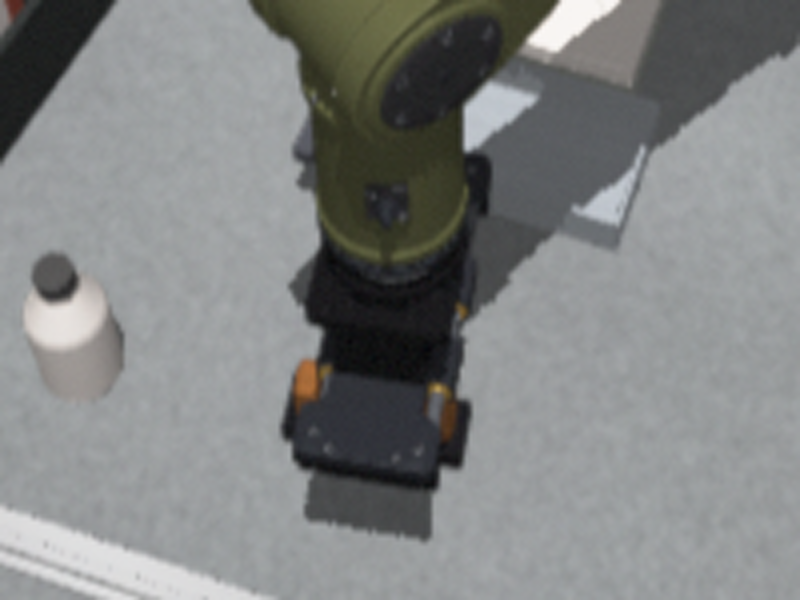

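View pics/top2z.png

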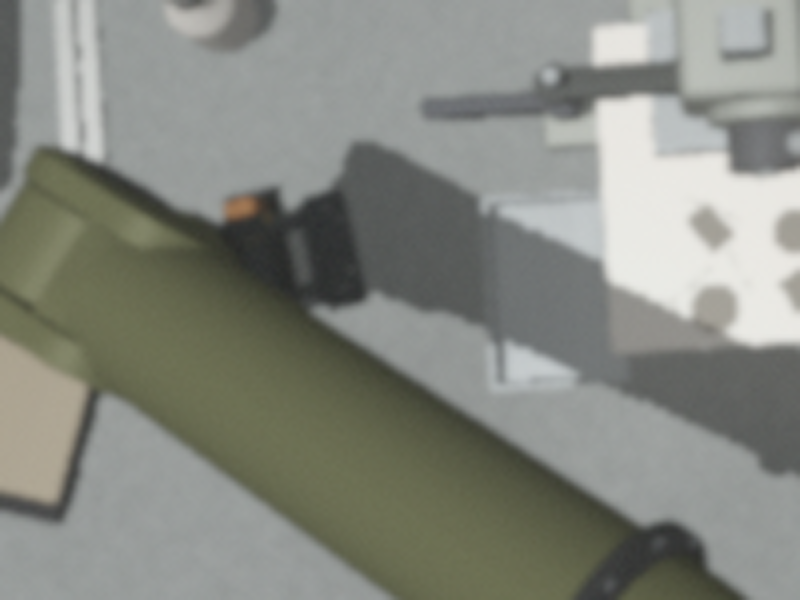

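Run:
```python
from h import *
for n in('side','top'):
    z=np.load('/tmp/'+n+'.npz');W=xyz(n,z['d'])*1000
    if n=='side':
        for r in range(345,395,3):
            print(r,[tuple(W[r,c].round(0).astype(int)) for c in (243,250,260,268,276,281,285)])
    else:
        for r in range(228,258,4):
            print(r,[tuple(W[r,c].round(0).astype(int)) for c in (167,170,174,178,182,186,190,194,198)])
```

```text
345 [(np.int64(539), np.int64(333), np.int64(-2)), (np.int64(479), np.int64(394), np.int64(155)), (np.int64(444), np.int64(411), np.int64(214)), (np.int64(427), np.int64(408), np.int64(222)), (np.int64(412), np.int64(403), np.int64(224)), (np.int64(403), np.int64(399), np.int64(224)), (np.int64(410), np.int64(363), np.int64(153))]
348 [(np.int64(534), np.int64(342), np.int64(3)), (np.int64(475), np.int64(401), np.int64(157)), (np.int64(444), np.int64(412), np.int64(202)), (np.int64(428), np.int64(407), np.int64(206)), (np.int64(418), np.int64(390), np.int64(184)), (np.int64(414), np.int64(373), np.int64(156)), (np.int64(409), np.int64(364), np.int64(143))]
351 [(np.int64(532), np.int64(348), np.int64(-2)), (np.int64(473), np.int64(405), np.int64(153)), (np.int64(445), np.int64(412), np.int64(189)), (np.int64(428), np.int64(408), np.int64(195)), (np.int64(415), np.int64(396), np.int64(183)), (np.int64(413), np.int64(378), np.int64(151)), (np.int64(434), np.int64(308), np.int64(3))]
354 [(np.int64(522), np.int64(363), np.int64(19)), (np.int64(472), np.int64(408), np.int64(146)), (np.in
[... 7177 characters left out ...]
t64(432), np.int64(243), np.int64(491)), (np.int64(443), np.int64(308), np.int64(174)), (np.int64(443), np.int64(298), np.int64(171)), (np.int64(443), np.int64(287), np.int64(172)), (np.int64(443), np.int64(277), np.int64(174)), (np.int64(443), np.int64(267), np.int64(172))]
256 [(np.int64(424), np.int64(258), np.int64(512)), (np.int64(424), np.int64(252), np.int64(515)), (np.int64(424), np.int64(245), np.int64(514)), (np.int64(424), np.int64(238), np.int64(513)), (np.int64(424), np.int64(232), np.int64(504)), (np.int64(434), np.int64(303), np.int64(149)), (np.int64(438), np.int64(325), np.int64(-7)), (np.int64(433), np.int64(278), np.int64(166)), (np.int64(438), np.int64(299), np.int64(0))]
```

servo_tool --commands '[0, 0, 0, 0, 0, 0, 0, 0, 0, 0, 0, 0]'

```text
time_s: 6.1
tool_pos: [0.4518, 0.3594, 0.0259]
tool_rot: [180.0, 0.0, 14.0]
force: [0.5, 0.7, 0.5]
grip_width: 0.0103
```

Run:
```python
from h import *
p,d=read_camera('side');print(monitor.get_obs())
W=xyz('side',d)
s=(W[...,0]>.38)&(W[...,0]<.55)&(W[...,1]>.3)&(W[...,1]<.45)&(W[...,2]>.01)&(W[...,2]<.065)
cv2.imwrite('pics/side3z.png',cv2.resize(p[330:390,230:300],None,fx=8,fy=8,interpolation=cv2.INTER_CUBIC)[:,:,::-1])
w=W[s];print(w.mean(0),w.max(0),w.min(0),cv2.minAreaRect((w[:,:2]*1000).astype(np.float32)))
```

```text
{'time_s': 6.15, 'qpos': array([   4.58800738,   27.96657672,  -56.1643011 ,  102.51088547,
         25.80460641,   63.50048467, -136.42593457]), 'joint_velocities': array([-0.06819548,  0.00828781,  0.01391639, -0.04841674,  0.05973662,
        0.04581139,  0.04881443]), 'effort': array([-5.45190851e-04, -3.94126225e+01, -1.19125307e+01, -2.58173686e+01,
        3.84132040e-02, -7.70966825e-02, -7.89439724e-06]), 'tool_pos': array([0.45186878, 0.35940526, 0.02588711]), 'tool_rot': array([1.79996231e+02, 1.46762490e-03, 1.39642773e+01]), 'force': array([-0.74880324, -0.27457631,  0.13300208]), 'wrist_torque': array([-0.01808992, -0.04219335, -0.0219445 ]), 'grip_width': 0.009766698165221601}
[0.46116037 0.36873447 0.03395579] [0.52172199 0.39622985 0.05955681] [0.40855141 0.33338611 0.01023323] ((464.9454650878906, 366.21551513671875), (110.75559997558594, 36.54940414428711), 16.18559455871582)
```

View pics/side3z.png

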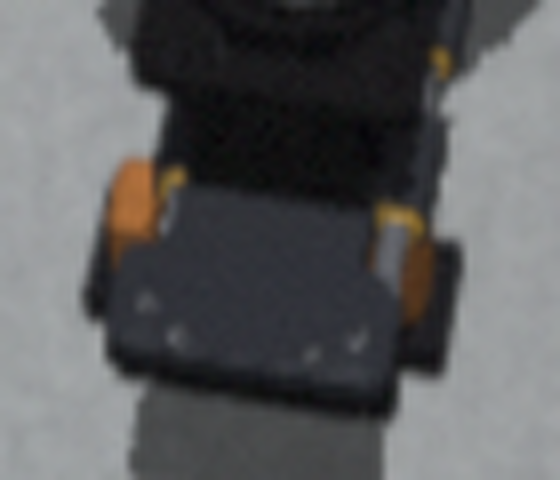

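servo_tool --commands '[0, 0, -10, 0, 0, 0, 0, 0, -10, 0, 0, 0, 0, 0, -10, 0, 0, 0, 0, 0, 0, 0, 0, 0]'

```text
time_s: 6.55
tool_pos: [0.453, 0.3605, 0.0581]
tool_rot: [-179.9, -0.2, 14.0]
force: [0.5, 0.8, -0.2]
grip_width: 0.0105
```

Run:
```python
from h import *
p,d=read_camera('side')
W=xyz('side',d)
cv2.imwrite('pics/side4z.png',cv2.resize(p[330:390,230:300],None,fx=8,fy=8,interpolation=cv2.INTER_CUBIC)[:,:,::-1])
```

```text
(no output)
```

View pics/side4z.png

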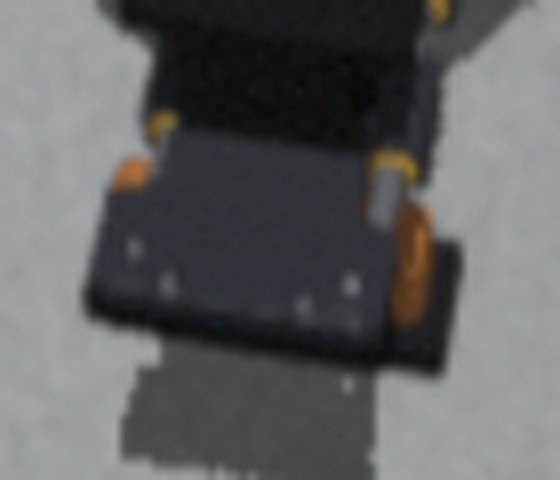

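Run:
```python
from h import *
for z in (.188,.207,.225,.258,.3): print(z,proj('side',(.195,-.62,z)))
p=cv2.imread('pics/side0.png')
cv2.imwrite('pics/side0g.png',cv2.resize(p[50:120,440:520],None,fx=8,fy=8,interpolation=cv2.INTER_CUBIC))
c=camera_info('side');R=np.array(c['R']);t=np.array(c['t']);print('cam pos',-R.T@t)
o=monitor.get_obs();print(o['tool_pos'])
```

```text
0.188 [461.18309086 113.57560255]
0.207 [462.80184427 108.72783995]
0.225 [464.363194   104.05198708]
0.258 [467.29835215  95.26192071]
0.3 [471.17648046  83.64789403]
cam pos [0.22498058 0.78503955 1.06094203]
[0.45261166 0.35994579 0.05717703]
```

View pics/side0g.png

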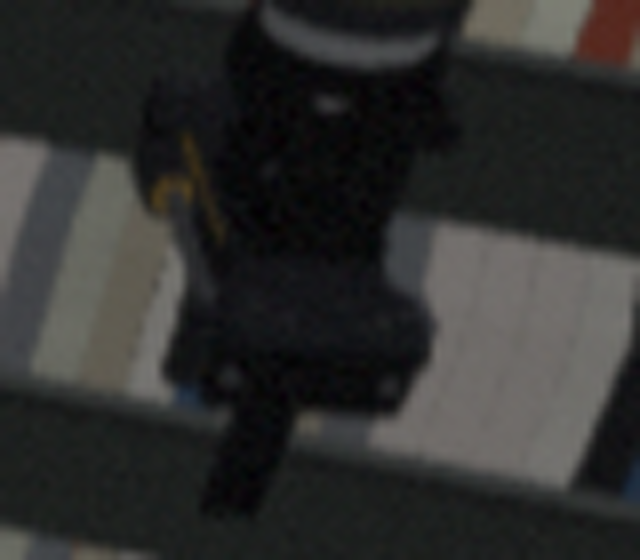

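Run:
```python
from h import *
a=np.radians(17.46);tx=np.array([np.cos(a),np.sin(a)]);ty=np.array([np.sin(a),-np.cos(a)])
c=np.array([.195,-.62])
for nm,dx,dy in(('fing near',0,-.05),('fing far',0,.05),('center',0,0),('bodynear-',-.037,-.095),('bodynear+',.037,-.095)):
    for z in(.188,.258,.336):
        q=c+dx*tx+dy*ty; u=proj('side',(*q,z)); print(nm,z,((u-[440,50])*8).round())
W=xyz('side',read_camera('side')[1])
for (u,v) in((230,380),(390,388),(300,300),(250,460),(230,500)):
    print(u,v)
z=np.load('/tmp/side.npz')
```

```text
fing near 0.188 [189. 579.]
fing near 0.258 [240. 431.]
fing near 0.336 [301. 254.]
fing far 0.188 [150. 442.]
fing far 0.258 [198. 296.]
fing far 0.336 [254. 122.]
center 0.188 [169. 509.]
center 0.258 [218. 362.]
center 0.336 [277. 186.]
bodynear- 0.188 [304. 650.]
bodynear- 0.258 [360. 502.]
bodynear- 0.336 [427. 323.]
bodynear+ 0.188 [113. 639.]
bodynear+ 0.258 [162. 491.]
bodynear+ 0.336 [221. 313.]
230 380
390 388
300 300
250 460
230 500
```

servo_tool --commands '[0, 0, 15, 0, 0, 0, 0, 0, 15, 0, 0, 0, 0, 0, 2, 0, 0, 0]'

```text
time_s: 6.95
tool_pos: [0.4508, 0.3583, 0.0215]
tool_rot: [179.9, 0.2, 14.0]
force: [-1.6, -3.2, 8.2]
grip_width: 0.01
```

servo_tool --commands '[0, 0, 2, 0, 0, 0, 0, 0, 2, 0, 0, 0]'

```text
time_s: 7.15
tool_pos: [0.4509, 0.3583, 0.0213]
tool_rot: [179.8, 0.2, 14.0]
force: [-9.1, -8.9, 33.7]
grip_width: 0.0099
```

servo_tool --commands '[0, 0, 2, 0, 0, 0, 0, 0, 1, 0, 0, 0]'

```text
time_s: 7.35
tool_pos: [0.4509, 0.3583, 0.0212]
tool_rot: [179.7, 0.1, 14.0]
force: [-12.7, -14.9, 48.0]
grip_width: 0.01
```

servo_tool --commands '[0, 0, 2, 0, 0, 0, 0, 0, 1, 0, 0, 0]'

```text
time_s: 7.55
tool_pos: [0.451, 0.3583, 0.0211]
tool_rot: [179.5, 0.1, 14.0]
force: [-18.5, -20.7, 67.8]
grip_width: 0.0099
```

servo_tool --commands '[0, 0, -20, 0, 0, 0, 0, 0, -20, 0, 0, 0, 0, 0, 0, 0, 0, 0, 0, 0, 0, 0, 0, 0, 0, 0, 0, 0, 0, 0]' --jaw 60

```text
time_s: 8.05
tool_pos: [0.451, 0.3585, 0.0521]
tool_rot: [179.9, 0.2, 14.0]
force: [-0.7, -0.7, -0.2]
grip_width: 0.0423
```

Run:
```python
from h import *
p,d=snap('side','side5')
W=xyz('side',d)
s=(W[...,0]>.38)&(W[...,0]<.55)&(W[...,1]>.3)&(W[...,1]<.45)&(W[...,2]>.008)&(W[...,2]<.065)
cv2.imwrite('pics/side5z.png',cv2.resize(p[320:390,230:300],None,fx=8,fy=8,interpolation=cv2.INTER_CUBIC)[:,:,::-1])
w=W[s];print(w.max(0),w.min(0),cv2.minAreaRect((w[:,:2]*1000).astype(np.float32)))
plan([(.452,.3610,-.010,14)],step=25)
```

```text
[0.52258485 0.39571904 0.05889033] [0.4082625  0.33281354 0.00808009] ((465.04833984375, 365.52081298828125), (110.27899932861328, 39.1673698425293), 14.724966049194336)
from [451.  358.6  52.2] [1.7995e+02 1.5000e-01 1.3970e+01] t 8.1
-> (0.452, 0.361, -0.01, 14) 3 rows
1,-1,21,0,0,-0,  0,-1,21,0,0,-0,  0.6,-0.1,20.2,0,0,-0
```

View pics/side5z.png

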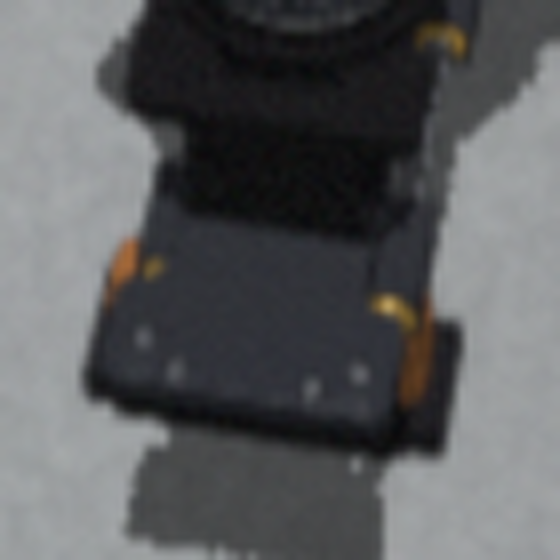

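servo_tool --commands '[0, 0, 0, 0, 0, 0, 1, -1, 0, 0, 0, 0, 1, -2, 0, 0, 0, 0, 0, 0, 20, 0, 0, 0, 0, 0, 15, 0, 0, 0]'

```text
time_s: 8.6
tool_pos: [0.4532, 0.3629, 0.0182]
tool_rot: [180.0, -0.0, 14.0]
force: [-1.0, 0.3, -0.7]
grip_width: 0.0599
```

servo_tool --commands '[0, 0, 5, 0, 0, 0, 0, 0, 5, 0, 0, 0]'

```text
time_s: 8.8
tool_pos: [0.4528, 0.3627, 0.0083]
tool_rot: [180.0, 0.0, 14.0]
force: [-0.6, 0.2, 0.7]
grip_width: 0.0599
```

servo_tool --commands '[0, 0, 6, 0, 0, 0, 0, 0, 6, 0, 0, 0]'

```text
time_s: 9.0
tool_pos: [0.4534, 0.3631, -0.0031]
tool_rot: [-180.0, -0.0, 14.0]
force: [0.6, -0.8, -0.2]
grip_width: 0.0601
```

servo_tool --commands '[0, 0, 4, 0, 0, 0, 0, 0, 3, 0, 0, 0]'

```text
time_s: 9.2
tool_pos: [0.4531, 0.3627, -0.0104]
tool_rot: [180.0, 0.0, 14.0]
force: [-0.5, 1.0, -0.0]
grip_width: 0.0601
```

servo_tool --commands '[0, 0, 0, 0, 0, 0, 0, 0, 0, 0, 0, 0, 0, 0, 0, 0, 0, 0, 0, 0, 0, 0, 0, 0, 0, 0, 0, 0, 0, 0, 0, 0, 0, 0, 0, 0, 0, 0, 0, 0, 0, 0]' --jaw 10

```text
time_s: 9.9
tool_pos: [0.4534, 0.3622, -0.01]
tool_rot: [179.9, -0.0, 13.9]
force: [-0.1, -2.1, 2.4]
grip_width: 0.0236
```

Run:
```python
from h import *
x,y=pw(-104,-80)
plan([(.4534,.3622,.14,14),(x,y,.14,3.6),(x,y,.075,3.6)])
```

```text
from [453.4 362.2 -10. ] [ 1.7994e+02 -1.0000e-02  1.3940e+01] t 9.9
-> (0.4534, 0.3622, 0.14, 14) 4 rows
-0,-0,-37,0,0,-0,  -0,-0,-38,0,0,-0,  -0,-0,-37,0,0,-0,  -0,-0,-38,0,0,-0.1
-> (np.float64(0.4529284618058048), np.float64(-0.07127235230531032), 0.14, 3.6) 10 rows
-11,42,0,0,0,1,  -10,42,0,0,0,1,  -9,42,0,0,0,1.1,  -8,43,0,0,0,1,  -7,43,0,0,0,1.1,  -7,43,0,0,0,1,  -6,43,0,0,0,1.1,  -5,43,0,0,0,1,  -4,43,0,0,0,1.1,  -4.1,43,0,0,0,1
-> (np.float64(0.4529284618058048), np.float64(-0.07127235230531032), 0.075, 3.6) 2 rows
0,-0,33,0,0,0,  0,-0,32,0,0,0
```

servo_tool --commands '[0, 0, -37, 0, 0, 0, 0, 0, -38, 0, 0, 0, 0, 0, -37, 0, 0, 0, 0, 0, -38, 0, 0, 0, 0, 0, 0, 0, 0, 0]'

```text
time_s: 10.4
tool_pos: [0.4551, 0.3661, 0.1451]
tool_rot: [-179.8, -0.5, 14.0]
force: [0.6, 0.3, -1.8]
grip_width: 0.0239
```

servo_tool --commands '[-11, 42, 0, 0, 0, 1, -10, 42, 0, 0, 0, 1, -9, 42, 0, 0, 0, 1.1, -8, 43, 0, 0, 0, 1, -7, 43, 0, 0, 0, 1.1, -7, 43, 0, 0, 0, 1, -6, 43, 0, 0, 0, 1.1, -5, 43, 0, 0, 0, 1, -4, 43, 0, 0, 0, 1.1, -4.1, 43, 0, 0, 0, 1]'

```text
time_s: 11.4
tool_pos: [0.4512, -0.0722, 0.1392]
tool_rot: [180.0, 0.0, 3.5]
force: [2.3, 0.0, -1.5]
grip_width: 0.0237
```

Run:
```python
from h import *
x,y=pw(-104,-80)
plan([(x,y,.08,3.6),(x,y,.068,3.6)])
o=monitor.get_obs();print(o['force'],o['grip_width'],o['qpos'])
p,d=snap('side','side6');p2,_=snap('top','top6')
a=cv2.resize(p[170:310,230:380],None,fx=4,fy=4,interpolation=cv2.INTER_CUBIC);
cv2.imwrite('pics/side6z.png',a[:,:,::-1])
cv2.imwrite('pics/top6z.png',cv2.resize(p2[160:300,200:380],None,fx=4,fy=4,interpolation=cv2.INTER_CUBIC)[:,:,::-1])
```

```text
from [451.2 -72.2 139.2] [1.7998e+02 2.0000e-02 3.5300e+00] t 11.4
-> (np.float64(0.4529284618058048), np.float64(-0.07127235230531032), 0.08, 3.6) 2 rows
1,-0,30,0,0,-0,  0.8,-0.9,29.2,0,0,-0.1
-> (np.float64(0.4529284618058048), np.float64(-0.07127235230531032), 0.068, 3.6) 1 rows
-0,0,12,0,0,0
[ 2.25062363  0.02872815 -1.45727716] 0.02372487640545531 [ 53.21716514  -2.53903955 -45.7445899  111.6452809   -1.9058769
  70.15596492 -78.32538651]
```

View pics/side6z.png

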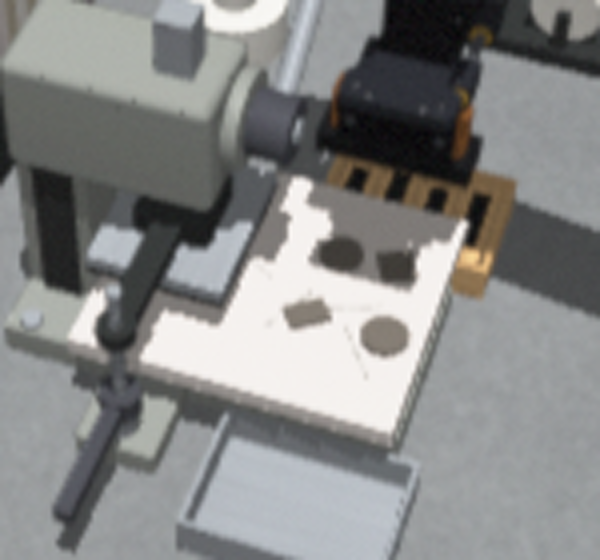

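View pics/top6z.png

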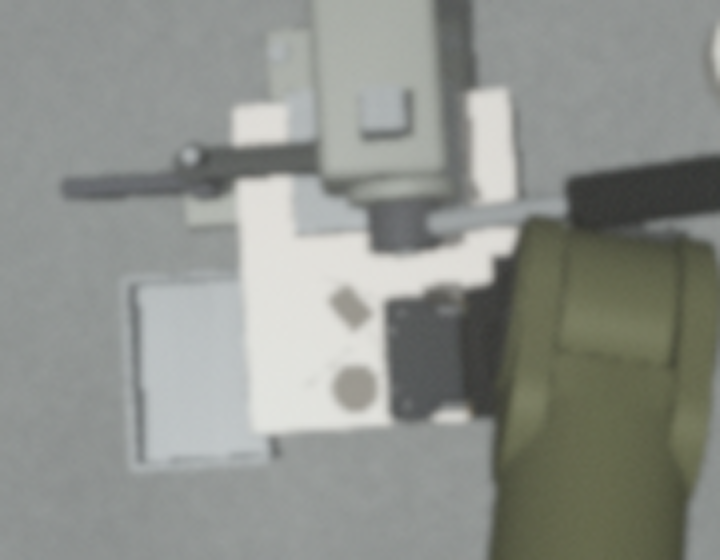

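servo_tool --commands '[1, 0, 30, 0, 0, 0, 1, 0, 30, 0, 0, 0, 0, 0, 10, 0, 0, 0, 0, 0, 0, 0, 0, 0]'

```text
time_s: 11.9
tool_pos: [0.4522, -0.0695, 0.0682]
tool_rot: [-179.9, 0.2, 3.6]
force: [0.5, -0.0, -0.6]
grip_width: 0.0239
```

servo_tool --commands '[0, 0, 2, 0, 0, 0, 0, 0, 2, 0, 0, 0]'

```text
time_s: 12.1
tool_pos: [0.4551, -0.0706, 0.0671]
tool_rot: [179.9, -0.1, 3.6]
force: [0.0, 0.3, -0.8]
grip_width: 0.0237
```

servo_tool --commands '[0, 0, 1, 0, 0, 0, 0, 0, 1, 0, 0, 0]'

```text
time_s: 12.3
tool_pos: [0.4544, -0.0707, 0.0645]
tool_rot: [180.0, -0.1, 3.6]
force: [0.1, 1.4, -1.6]
grip_width: 0.0236
```

servo_tool --commands '[0, 0, 1, 0, 0, 0, 0, 0, 0, 0, 0, 0]'

```text
time_s: 12.5
tool_pos: [0.4539, -0.0706, 0.063]
tool_rot: [180.0, -0.0, 3.6]
force: [-1.0, -0.3, -1.5]
grip_width: 0.0235
```

servo_tool --commands '[0, 0, 1, 0, 0, 0, 0, 0, 0, 0, 0, 0]'

```text
time_s: 12.7
tool_pos: [0.4541, -0.0706, 0.0622]
tool_rot: [180.0, -0.0, 3.6]
force: [-0.9, -0.4, 1.7]
grip_width: 0.0237
```

servo_tool --commands '[0, -8, -0.7, 0, 0, 0, 0, -12, 0, 0, 0, 0, 0, -12, 0, 0, 0, 0, 0, -12, 0, 0, 0, 0, 0, -12, 0, 0, 0, 0, 0, -12, 0, 0, 0, 0, 0, -12, 0, 0, 0, 0]'

```text
time_s: 13.4
tool_pos: [0.4488, 0.0104, 0.0626]
tool_rot: [180.0, -0.0, 3.6]
force: [-0.3, -0.8, -1.8]
grip_width: 0.0235
```

Run:
```python
from h import *
o=monitor.get_obs();print(wp(o['tool_pos']),o['tool_rot'])
p,d=snap('side','side7')
cv2.imwrite('pics/side7z.png',cv2.resize(p[170:310,230:380],None,fx=4,fy=4,interpolation=cv2.INTER_CUBIC)[:,:,::-1])
```

```text
[-102.94853323    1.80647182] [ 1.79988689e+02 -4.32069431e-04  3.58744276e+00]
```

View pics/side7z.png

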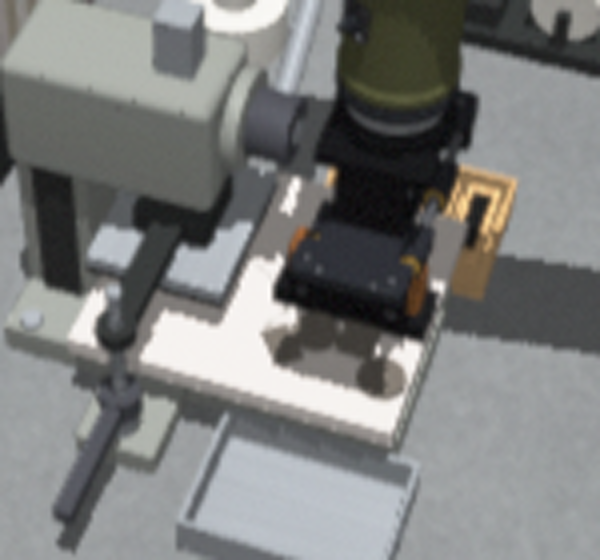

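servo_tool --commands '[0, -11, 0, 0, 0, 0, 0, -11, 0, 0, 0, 0, 0, -11, 0, 0, 0, 0, 0, -11, 0, 0, 0, 0, 0, -11, 0, 0, 0, 0, 0, -11, 0, 0, 0, 0, 0, -11, 0, 0, 0, 0, 0, -11, 0, 0, 0, 0, 0, -11, 0, 0, 0, 0, 0, -2, 0, 0, 0, 0]'

```text
time_s: 14.45
tool_pos: [0.4425, 0.1121, 0.0627]
tool_rot: [-180.0, -0.0, 3.7]
force: [-0.4, 0.1, -1.8]
grip_width: 0.0239
```

Run:
```python
from h import *
o=monitor.get_obs();print(wp(o['tool_pos']),o['tool_rot'])
p,d=snap('side','side8')
cv2.imwrite('pics/side8z.png',cv2.resize(p[170:330,230:380],None,fx=3.7,fy=3.7,interpolation=cv2.INTER_CUBIC)[:,:,::-1])
p,d=snap('top','top8')
cv2.imwrite('pics/top8z.png',cv2.resize(p[160:300,200:380],None,fx=4,fy=4,interpolation=cv2.INTER_CUBIC)[:,:,::-1])
```

```text
[-102.93159232  103.63203637] [-1.79952907e+02 -4.60143401e-03  3.69917574e+00]
```

View pics/side8z.png

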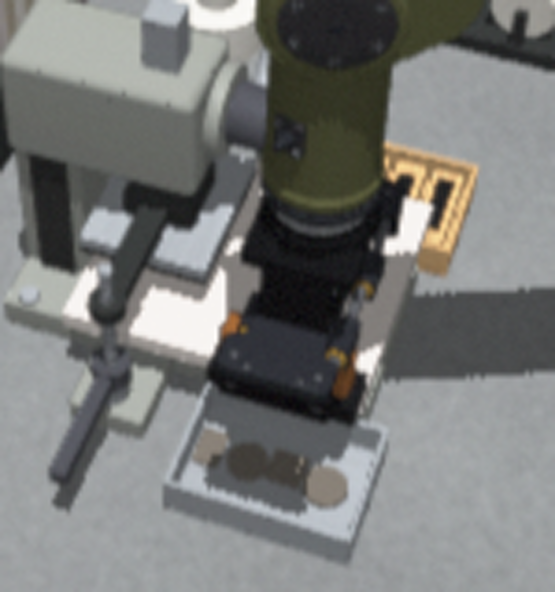

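View pics/top8z.png

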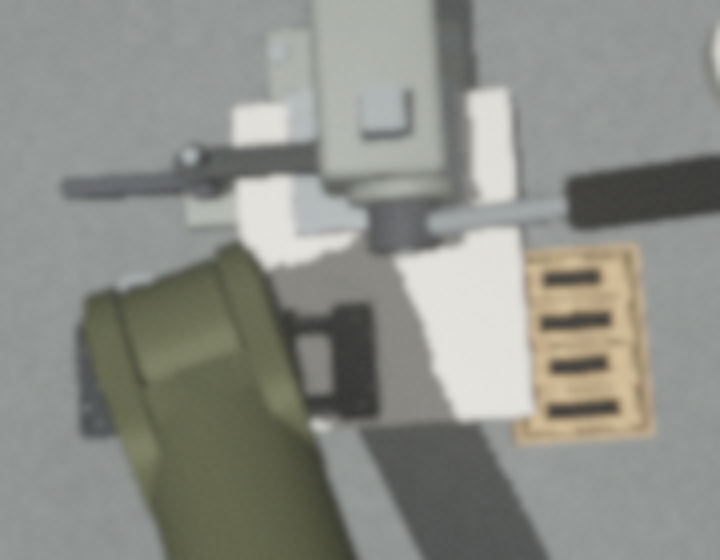

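Run:
```python
from h import *
plan([(.4425,.1121,.12,3.7),(.4534,.3622,.12,9),(.4534,.3622,.0,9),(.4534,.3622,-.0085,9)])
```

```text
from [442.6 110.6  62.6] [-1.80e+02  1.00e-02  3.62e+00] t 14.55
-> (0.4425, 0.1121, 0.12, 3.7) 2 rows
-0,-1,-29,0,0,-0,  -0,-0.5,-28.4,0,0,-0.1
-> (0.4534, 0.3622, 0.12, 9) 6 rows
5,-41,-0,0,0,-0.9,  5,-42,-0,0,0,-0.9,  6,-41,-0,0,0,-0.9,  6,-41,-0,0,0,-0.9,  7,-41,-0,0,0,-0.8,  7.8,-41.6,-0,0,0,-0.9
-> (0.4534, 0.3622, 0.0, 9) 3 rows
0,0,40,0,0,0,  0,0,40,0,0,0,  0,0,40,0,0,0
-> (0.4534, 0.3622, -0.0085, 9) 1 rows
0,0,8.5,0,0,0
```

servo_tool --commands '[0, 0, -29, 0, 0, 0, 0, 0, -29, 0, 0, 0, 5, -41, 0, 0, 0, -0.9, 5, -42, 0, 0, 0, -0.9, 6, -41, 0, 0, 0, -0.9, 6, -41, 0, 0, 0, -0.9, 7, -41, 0, 0, 0, -0.8, 8, -42, 0, 0, 0, -0.9, 0, 0, 40, 0, 0, 0, 0, 0, 40, 0, 0, 0]'

```text
time_s: 15.55
tool_pos: [0.4549, 0.3628, 0.0401]
tool_rot: [-179.9, -0.1, 9.0]
force: [0.9, -0.4, -2.4]
grip_width: 0.0239
```

servo_tool --commands '[0, 0, 25, 0, 0, 0, 0, 0, 10, 0, 0, 0, 0, 0, 5, 0, 0, 0, 0, 0, 4, 0, 0, 0, 0, 0, 3, 0, 0, 0, 0, 0, 0, 0, 0, 0]'

```text
time_s: 16.15
tool_pos: [0.4551, 0.3608, -0.0057]
tool_rot: [-180.0, -0.1, 8.8]
force: [0.0, 0.9, -1.4]
grip_width: 0.0241
```

servo_tool --commands '[0, 0, 2, 0, 0, 0, 0, 0, 2, 0, 0, 0, 0, 0, 0, 0, 0, 0]'

```text
time_s: 16.45
tool_pos: [0.455, 0.3609, -0.01]
tool_rot: [-180.0, -0.1, 8.9]
force: [0.5, 0.6, -0.8]
grip_width: 0.0235
```

servo_tool --commands '[0, 0, 1, 0, 0, 0, 0, 0, 0, 0, 0, 0]'

```text
time_s: 16.65
tool_pos: [0.455, 0.3609, -0.01]
tool_rot: [180.0, -0.1, 8.9]
force: [-1.2, -2.1, 7.7]
grip_width: 0.0237
```

Standing. Release and rise.

servo_tool --commands '[0, 0, -1, 0, 0, 0, 0, 0, 0, 0, 0, 0, 0, 0, 0, 0, 0, 0, 0, 0, 0, 0, 0, 0, 0, 0, 0, 0, 0, 0, 0, 0, 0, 0, 0, 0]' --jaw 60

```text
time_s: 17.25
tool_pos: [0.4543, 0.3606, -0.0105]
tool_rot: [180.0, 0.0, 8.9]
force: [0.5, -0.4, -0.5]
grip_width: 0.0583
```

servo_tool --commands '[0, 0, -20, 0, 0, 0, 0, 0, -40, 0, 0, 0, 0, 0, -48, 0, 0, 0, 0, 0, -48, 0, 0, 0, 0, 0, -48, 0, 0, 0, 0, 0, -48, 0, 0, 0, 0, 0, -48, 0, 0, 0, 0, 0, -48, 0, 0, 0]' --jaw 0

```text
time_s: 18.05
tool_pos: [0.4541, 0.3604, 0.3398]
tool_rot: [180.0, -0.0, 8.9]
force: [1.1, 1.0, -0.5]
grip_width: 0.0049
```

Run:
```python
from h import *
o=monitor.get_obs();print(o['tool_pos'],o['qpos'])
p,d=snap('side','side9')
W=xyz('side',d)
cv2.imwrite('pics/side9z.png',cv2.resize(p[100:400,200:420],None,fx=2,fy=2,interpolation=cv2.INTER_CUBIC)[:,:,::-1])
for l in ('lever_grip',):
    r=look_for('side',l);print(r[:2])
# lever grip points: predicted
for th in (34,):
    for rr in (130,180,230):
        y=-12-rr*np.cos(np.radians(th));z=212.5+rr*np.sin(np.radians(th));q=pw(-22,y);print(rr,q,z,proj('side',(*q,z/1000)))
```

```text
[0.45408186 0.36039805 0.3397509 ] [  10.05440102   17.59528706  -65.54386361   76.59295234   16.10115327
   95.68092417 -133.93393898]
[{'box': [294.1, 125.3, 32.3, 83.9], 'conf': 0.78}, {'box': [310.7, 202.6, 49.7, 41.5], 'conf': 0.51}]
130 [ 0.53726414 -0.10581993] 285.1950774511971 [310.96368773 155.5334995 ]
180 [ 0.53986692 -0.14719001] 313.15472262473446 [316.03664693 138.2374404 ]
230 [ 0.54246971 -0.18856009] 341.1143677982718 [321.05603938 121.12401507]
```

View pics/side9z.png

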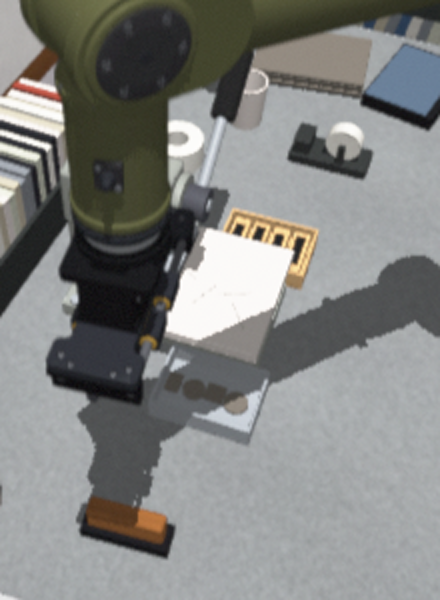

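```bash
cat >> h.py <<'E'
ZO=.0345
def lev(phi):
    f=np.radians(phi);y=-12-178*np.cos(f)+10*np.sin(f);z=212.5+178*np.sin(f)+10*np.cos(f)+(12*np.tan(f) if phi>0 else 0)
    q=pw(-22,y);return (q[0],q[1],z/1000-ZO,3.6)
E
python3 - <<'E'
from h import *
for phi in (34,20,10,0): print(phi,np.round(lev(phi),4))
a=lev(34)
plan([(.46,.25,.37,6),(.53,-.02,.37,3.6),(a[0],a[1],.37,3.6),(a[0],a[1],a[2]+.01,3.6,25)])
E
```

```text
34 [ 0.5394 -0.14    0.2939  3.6   ]
20 [ 0.5408 -0.1618  0.2526  3.6   ]
10 [ 0.5414 -0.1715  0.2209  3.6   ]
0 [ 0.5417 -0.1759  0.188   3.6   ]
from [455.7 363.4 344.3] [-179.68   -0.51    8.87] t 18.15
-> (0.46, 0.25, 0.37, 6) 3 rows
-4,38,-9,0,0,1,  -4,37,-8,0,0,0.9,  -3.4,37.9,-8.7,0,0,1
-> (0.53, -0.02, 0.37, 3.6) 6 rows
7,46,0,0,0,0.4,  7,46,0,0,0,0.4,  8,46,0,0,0,0.4,  8,46,0,0,0,0.4,  8,46,0,0,0,0.4,  8.3,45.1,0,0,0,0.4
-> (np.float64(0.5394116926600987), np.float64(-0.13995431234872988), 0.37, 3.6) 3 rows
1,40,0,0,0,-0,  0,40,0,0,0,-0,  1,40.3,0,0,0,-0
-> (np.float64(0.5394116926600987), np.float64(-0.13995431234872988), np.float64(0.3039208147454525), 3.6, 25) 3 rows
-0,-0,22,0,0,-0,  -0,-0,22,0,0,-0,  -0,-0,22.1,0,0,-0
```

servo_tool --commands '[-4, 38, -9, 0, 0, 1, -4, 37, -8, 0, 0, 0.9, -3, 38, -9, 0, 0, 1, 7, 46, 0, 0, 0, 0.4, 7, 46, 0, 0, 0, 0.4, 8, 46, 0, 0, 0, 0.4, 8, 46, 0, 0, 0, 0.4, 8, 46, 0, 0, 0, 0.4, 8, 45, 0, 0, 0, 0.4]'

```text
time_s: 19.05
tool_pos: [0.5287, -0.0249, 0.3633]
tool_rot: [179.9, 0.0, 3.5]
force: [1.3, 1.3, -0.6]
grip_width: 0.0003
```

servo_tool --commands '[1, 40, 0, 0, 0, 0, 0, 40, 0, 0, 0, 0, 1, 40, 0, 0, 0, 0, 0, 0, 20, 0, 0, 0, 0, 0, 20, 0, 0, 0, 0, 0, 10, 0, 0, 0, 0, 0, 0, 0, 0, 0]'

```text
time_s: 19.75
tool_pos: [0.5372, -0.1422, 0.3121]
tool_rot: [-180.0, 0.2, 3.6]
force: [-0.6, -0.2, 0.1]
grip_width: 0.0002
```

Run:
```python
from h import *
o=monitor.get_obs();print(o['tool_pos'],o['force'])
plan([lev(p) for p in (34,27,20)],step=12)
p,d=snap('side','side10')
cv2.imwrite('pics/side10z.png',cv2.resize(p[60:280,210:400],None,fx=2.7,fy=2.7,interpolation=cv2.INTER_CUBIC)[:,:,::-1])
```

```text
[ 0.53722839 -0.14216904  0.31205029] [-0.59150425 -0.1948119   0.1391157 ]
from [ 537.2 -142.2  312.1] [-1.7996e+02  1.6000e-01  3.5900e+00] t 19.75
-> (np.float64(0.5394116926600987), np.float64(-0.13995431234872988), np.float64(0.2939208147454525), 3.6) 2 rows
1,-1,9,0,0,-0,  1.3,-1.1,9.1,0,0,-0
-> (np.float64(0.5401703589508171), np.float64(-0.15201296772808373), np.float64(0.2738346795894562), 3.6) 2 rows
0,6,10,0,0,-0,  0,6.1,10.1,0,0,-0
-> (np.float64(0.5407848162225883), np.float64(-0.16177948638888975), np.float64(0.2526441545310225), 3.6) 2 rows
0,5,11,0,0,-0,  0,4.8,10.2,0,0,-0
```

View pics/side10z.png

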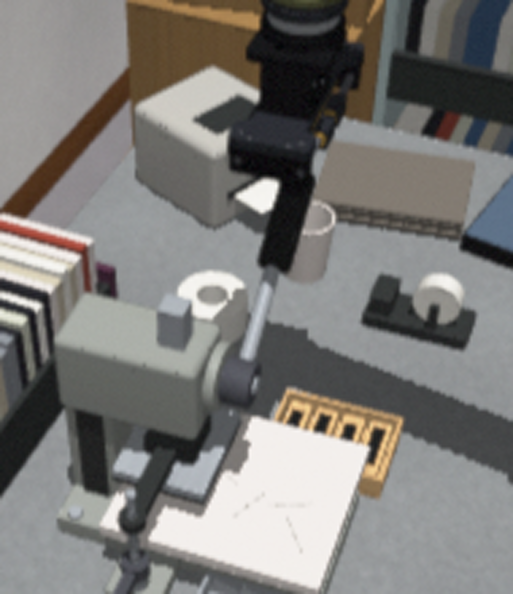

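servo_tool --commands '[1, -1, 9, 0, 0, 0, 1, -1, 9, 0, 0, 0, 0, 6, 10, 0, 0, 0, 0, 6, 10, 0, 0, 0, 0, 5, 10, 0, 0, 0, 0, 5, 10, 0, 0, 0]'

```text
time_s: 20.4
tool_pos: [0.5422, -0.1626, 0.2552]
tool_rot: [-180.0, -0.1, 3.6]
force: [3.4, 1.7, 2.6]
grip_width: 0.0006
```

Run:
```python
from h import *
o=monitor.get_obs();print(o['tool_pos'],o['force'])
plan([lev(p) for p in (13,6,2)],step=12)
p,d=snap('side','side11')
cv2.imwrite('pics/side11z.png',cv2.resize(p[60:280,210:400],None,fx=2.7,fy=2.7,interpolation=cv2.INTER_CUBIC)[:,:,::-1])
```

```text
[ 0.54223678 -0.16259176  0.25521178] [3.35203805 1.74818921 2.63370893]
from [ 542.2 -162.6  255.2] [-1.80e+02 -1.10e-01  3.56e+00] t 20.4
-> (np.float64(0.5412459043327589), np.float64(-0.16910827203296833), np.float64(0.23055540661456705), 3.6) 3 rows
-0,2,8,0,0,-0,  -1,2,8,0,0,-0,  -0.4,2.4,8.7,0,0,-0
-> (np.float64(0.5415467495196223), np.float64(-0.173890069346631), np.float64(0.20781253623851315), 3.6) 2 rows
0,2,11,0,0,-0,  0,2.8,11.7,0,0,-0
-> (np.float64(0.541644888558599), np.float64(-0.17544994470258077), np.float64(0.1946250679171371), 3.6) 2 rows
0,1,7,0,0,-0,  0,0.6,6.2,0,0,-0
```

View pics/side11z.png

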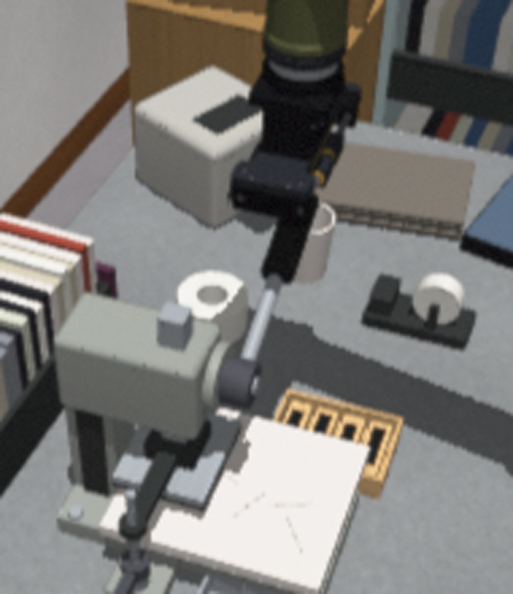

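servo_tool --commands '[0, 2, 8, 0, 0, 0, -1, 2, 8, 0, 0, 0, 0, 2, 8, 0, 0, 0, 0, 2, 10, 0, 0, 0, 0, 2, 8, 0, 0, 0, 0, 0, 0, 0, 0, 0]'

```text
time_s: 21.05
tool_pos: [0.5403, -0.1731, 0.2124]
tool_rot: [-180.0, 0.1, 3.5]
force: [-0.3, -2.6, 4.0]
grip_width: 0.0004
```

servo_tool --commands '[0, 1, 5, 0, 0, 0, 0, 0, 4, 0, 0, 0, 0, 0, 0, 0, 0, 0]'

```text
time_s: 21.35
tool_pos: [0.5405, -0.174, 0.2043]
tool_rot: [180.0, 0.1, 3.5]
force: [-1.5, -3.2, 4.1]
grip_width: 0.0003
```

servo_tool --commands '[0, 0, 3, 0, 0, 0, 0, 0, 2, 0, 0, 0, 0, 0, 0, 0, 0, 0]'

```text
time_s: 21.65
tool_pos: [0.5409, -0.1736, 0.1996]
tool_rot: [180.0, 0.0, 3.6]
force: [-0.6, -3.7, 5.9]
grip_width: 0.0005
```

servo_tool --commands '[0, 0, 3, 0, 0, 0, 0, 0, 3, 0, 0, 0, 0, 0, 0, 0, 0, 0]'

```text
time_s: 21.95
tool_pos: [0.5411, -0.1737, 0.1936]
tool_rot: [180.0, -0.0, 3.6]
force: [-0.9, -3.9, 4.6]
grip_width: 0.0007
```

servo_tool --commands '[0, 0, 2, 0, 0, 0, 0, 0, 2, 0, 0, 0, 0, 0, 0, 0, 0, 0]'

```text
time_s: 22.25
tool_pos: [0.5412, -0.1738, 0.1898]
tool_rot: [180.0, -0.0, 3.5]
force: [-1.2, -4.5, 5.6]
grip_width: 0.0002
```

servo_tool --commands '[0, 0, 2, 0, 0, 0, 0, 0, 1, 0, 0, 0, 0, 0, 0, 0, 0, 0]'

```text
time_s: 22.55
tool_pos: [0.5412, -0.1736, 0.1869]
tool_rot: [180.0, -0.0, 3.6]
force: [-0.3, -5.2, 5.1]
grip_width: 0.0007
```

servo_tool --commands '[0, 0, 2, 0, 0, 0, 0, 0, 1, 0, 0, 0, 0, 0, 0, 0, 0, 0]'

```text
time_s: 22.85
tool_pos: [0.5412, -0.1736, 0.1849]
tool_rot: [179.9, -0.0, 3.6]
force: [-1.5, -3.1, 9.7]
grip_width: 0.0003
```

servo_tool --commands '[0, 0, 2, 0, 0, 0, 0, 0, 1, 0, 0, 0, 0, 0, 0, 0, 0, 0]'

```text
time_s: 23.15
tool_pos: [0.5413, -0.1737, 0.1845]
tool_rot: [179.8, -0.0, 3.5]
force: [-7.0, -3.3, 23.2]
grip_width: 0.0002
```

Run:
```python
from h import *
for n in('top','side'):
    p,d=snap(n,n+'12')
    W=xyz(n,d); 
    z0=None
    import glob
    c=pw(40,0);
    for zz in (.305,.277):
        u=proj(n,(*c,zz)).round().astype(int); r=W[u[1]-1:u[1]+2,u[0]-1:u[0]+2].reshape(-1,3); print(n,'ram at',zz,u,np.nanmedian(r,0).round(4))
p=np.load('/tmp/side.npz')['p']
cv2.imwrite('pics/side12z.png',cv2.resize(p[100:330,210:400],None,fx=2.6,fy=2.6,interpolation=cv2.INTER_CUBIC)[:,:,::-1])
# stop arm eye at press (40,125): top-surface depth in top view
```

```text
top ram at 0.305 [294 187] [0.5958 0.0181 0.2765]
top ram at 0.277 [294 189] [0.5912 0.0181 0.2752]
side ram at 0.305 [273 173] [ 0.7402 -0.2898 -0.    ]
side ram at 0.277 [274 181] [0.5906 0.0177 0.277 ]
```

View pics/side12z.png

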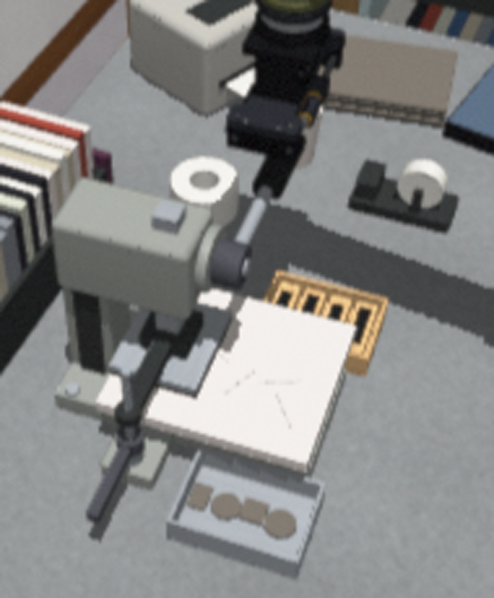

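servo_tool --commands '[0, -1, -10, 0, 0, 0, 0, -3, -15, 0, 0, 0, 0, -3, -20, 0, 0, 0, 0, -3, -20, 0, 0, 0, 0, -4, -20, 0, 0, 0, 0, -4, -20, 0, 0, 0, 0, 0, -25, 0, 0, 0, 0, 0, -30, 0, 0, 0, 0, 0, -30, 0, 0, 0, 0, 0, 0, 0, 0, 0]'

```text
time_s: 24.25
tool_pos: [0.5415, -0.1527, 0.3741]
tool_rot: [-179.9, -0.3, 3.7]
force: [0.8, 0.5, 0.2]
grip_width: 0.0004
```

Run:
```python
from h import *
for n in('top','side'):
    p,d=snap(n,n+'13')
    W=xyz(n,d); c=pw(40,0)
    u=proj(n,(*c,.305)).round().astype(int); r=W[u[1]-1:u[1]+2,u[0]-1:u[0]+2].reshape(-1,3); print(n,'ram',u,np.nanmedian(r,0).round(4))
    # handle
    m=(W[...,0]>.565)&(W[...,0]<.595)&(W[...,1]>.165)&(W[...,1]<.245)&(W[...,2]>.03)&(W[...,2]<.11)
    w=W[m];print('handle',m.sum(),np.median(w,0),np.percentile(w[:,2],[10,50,90]),cv2.minAreaRect((w[:,:2]*1000).astype(np.float32)))
print('pred',pw(40,125),pw(40,202))
q=pw(40,202)
plan([(.51,.0,.385,3.6),(q[0],q[1],.30,3.6),(q[0],q[1],.12,3.6)])
```

```text
top ram [294 187] [0.5906 0.0186 0.3047]
handle 138 [0.57911592 0.20193685 0.06359487] [0.06039318 0.06359487 0.06698842] ((580.6485595703125, 202.87904357910156), (15.255053520202637, 72.88388061523438), 3.8180551528930664)
side ram [273 173] [0.5926 0.018  0.3053]
handle 168 [0.57480888 0.20753638 0.06397238] [0.05773617 0.06397238 0.06680657] ((576.81005859375, 204.77159118652344), (16.330167770385742, 79.46900177001953), 4.68247127532959)
pred [0.58377225 0.14236496] [0.57893738 0.21921302]
from [ 540.  -153.3  370.3] [-1.7987e+02  3.0000e-02  3.7100e+00] t 24.35
-> (0.51, 0.0, 0.385, 3.6) 4 rows
-5,-39,-4,0,0,0,  -5,-39,-4,0,0,0,  -5,-38,-3,0,0,0.1,  -5.1,-38.9,-3.7,0,0,0
-> (np.float64(0.5789373841922095), np.float64(0.21921301992368336), 0.3, 3.6) 6 rows
14,-36,14,0,0,0,  14,-36,14,0,0,0,  14,-36,14,0,0,0,  14,-35,14,0,0,0,  13,-36,14,0,0,0,  13.6,-35.4,15,0,0,0
-> (np.float64(0.5789373841922095), np.float64(0.21921301992368336), 0.12, 3.6) 4 rows
-0,-0,45,0,0,0,  -0,-0,45,0,0,0,  -0,-0,45,0,0,0,  -0,-0,45,0,0,0
```

Run:
```python
from h import *
q=pw(40,202)
plan([(.50,.02,.385,3.6),(q[0],q[1],.25,93.6)])
```

```text
from [ 540.  -153.3  370.3] [-1.7987e+02  3.0000e-02  3.7100e+00] t 24.35
-> (0.5, 0.02, 0.385, 3.6) 4 rows
-7,-44,-4,0,0,0,  -7,-44,-4,0,0,0,  -7,-44,-3,0,0,0.1,  -7.8,-43.5,-3.7,0,0,0
-> (np.float64(0.5789373841922095), np.float64(0.21921301992368336), 0.25, 93.6) 11 rows
8,-18,12,0,0,-8.2,  11,-16,12,0,0,-8.2,  13,-15,12,0,0,-8.2,  15,-12,12,0,0,-8.2,  16,-10,12,0,0,-8.2,  18,-8,12,0,0,-8.2,  19,-5,13,0,0,-8.2,  19,-3,12,0,0,-8.1,  20,0,13,0,0,-8.2,  19,3,12,0,0,-8.1,  18.5,6,13,0,0,-8.2
```

servo_tool --commands '[-7, -44, -4, 0, 0, 0, -7, -44, -4, 0, 0, 0, -7, -44, -3, 0, 0, 0, -8, -44, -4, 0, 0, 0, 8, -18, 12, 0, 0, -8.2, 11, -16, 12, 0, 0, -8.2, 13, -15, 12, 0, 0, -8.2, 15, -12, 12, 0, 0, -8.2, 16, -10, 12, 0, 0, -8.2]' --jaw 50

```text
time_s: 25.25
tool_pos: [0.5348, 0.1099, 0.3233]
tool_rot: [-179.8, 0.1, 45.0]
force: [-0.2, 0.1, 0.1]
grip_width: 0.0494
```

servo_tool --commands '[18, -8, 12, 0, 0, -8.2, 19, -5, 13, 0, 0, -8.2, 19, -3, 12, 0, 0, -8.1, 20, 0, 13, 0, 0, -8.2, 19, 3, 12, 0, 0, -8.1, 18.5, 6, 13, 0, 0, -8.2, 0, 0, 0, 0, 0, 0]'

```text
time_s: 25.95
tool_pos: [0.5762, 0.2203, 0.2467]
tool_rot: [-179.6, -0.1, 94.0]
force: [-0.5, -0.9, -0.3]
grip_width: 0.0499
```

Run:
```python
from h import *
q=pw(40,202)
print(monitor.get_obs()['qpos'])
plan([(q[0],q[1],.10,93.6),(q[0],q[1],.04,93.6)])
```

```text
[ 25.80953527  26.76445743 -68.03308587  80.84297001  24.36482416
  88.8992142  -36.55060194]
from [576.2 220.3 246.7] [-1.7957e+02 -9.0000e-02  9.3960e+01] t 25.95
-> (np.float64(0.5789373841922095), np.float64(0.21921301992368336), 0.1, 93.6) 4 rows
-0,1,37,0,0,0.1,  -0,1,37,0,0,0.1,  -1,0,36,0,0,0.1,  -0.3,0.7,36.7,0,0,0.1
-> (np.float64(0.5789373841922095), np.float64(0.21921301992368336), 0.04, 93.6) 2 rows
0,0,30,0,0,-0,  0,0,30,0,0,-0
```

servo_tool --commands '[0, 1, 37, 0, 0, 0.1, 0, 1, 37, 0, 0, 0.1, -1, 0, 36, 0, 0, 0.1, 0, 1, 37, 0, 0, 0.1, 0, 0, 30, 0, 0, 0, 0, 0, 20, 0, 0, 0, 0, 0, 0, 0, 0, 0]'

```text
time_s: 26.65
tool_pos: [0.5791, 0.2146, 0.0501]
tool_rot: [-179.6, 0.1, 93.0]
force: [-0.5, 0.2, 0.3]
grip_width: 0.05
```

Run:
```python
from h import *
q=pw(40,202);o=monitor.get_obs()
print(o['tool_pos'],o['tool_rot'],o['force'],q)
p,d=snap('side','side14')
cv2.imwrite('pics/side14z.png',cv2.resize(p[180:330,200:350],None,fx=4,fy=4,interpolation=cv2.INTER_CUBIC)[:,:,::-1])
```

```text
[0.57905571 0.21458516 0.05014663] [-1.79596160e+02  1.37001031e-01  9.30276410e+01] [-0.46304818  0.18715625  0.26846172] [0.57893738 0.21921302]
```

View pics/side14z.png

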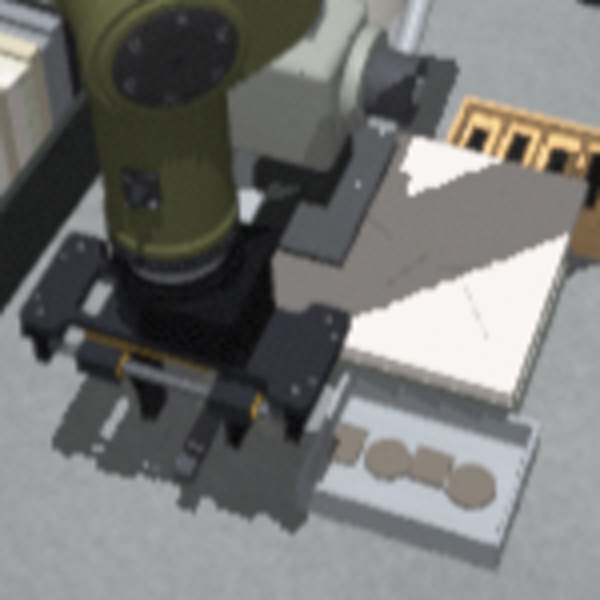

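servo_tool --commands '[2, 0, 15, 0, 0, -0.3, 1, 0, 15, 0, 0, -0.3, 1, 0, 10, 0, 0, 0, 0, 0, 6, 0, 0, 0, 0, 0, 0, 0, 0, 0]'

```text
time_s: 27.2
tool_pos: [0.5812, 0.2206, 0.0065]
tool_rot: [-179.9, 0.0, 93.8]
force: [0.3, 0.3, -0.1]
grip_width: 0.05
```

servo_tool --commands '[0, 0, 0, 0, 0, 0, 0, 0, 0, 0, 0, 0, 0, 0, 0, 0, 0, 0, 0, 0, 0, 0, 0, 0, 0, 0, 0, 0, 0, 0, 0, 0, 0, 0, 0, 0, 0, 0, 0, 0, 0, 0]' --jaw 5 --newtons 40

```text
time_s: 27.9
tool_pos: [0.5799, 0.2206, 0.0075]
tool_rot: [-179.8, 0.1, 93.8]
force: [-5.1, -0.9, 3.0]
grip_width: 0.0133
```

Run:
```python
from h import *
o=monitor.get_obs();print({k:o[k] for k in('tool_pos','tool_rot','force','wrist_torque','grip_width')})
```

```text
{'tool_pos': array([0.57994096, 0.22062057, 0.00748821]), 'tool_rot': array([-1.79796693e+02,  7.33760527e-02,  9.37914354e+01]), 'force': array([-5.09173347, -0.92228264,  2.97172236]), 'wrist_torque': array([-0.28674416,  0.95633581, -0.05704599]), 'grip_width': 0.013338087717620043}
```

servo_tool --commands '[0, 0, -5, 0, 0, 0, 0, 0, -5, 0, 0, 0, 0, 0, -5, 0, 0, 0, 0, 0, -5, 0, 0, 0, 0, 0, -5, 0, 0, 0, 0, 0, -5, 0, 0, 0, 0, 0, 0, 0, 0, 0, 0, 0, 0, 0, 0, 0]'

```text
time_s: 28.7
tool_pos: [0.58, 0.2206, 0.0379]
tool_rot: [-179.8, 0.1, 93.8]
force: [-6.6, -1.1, -2.1]
grip_width: 0.0134
```

Run:
```python
from h import *
o=monitor.get_obs();print({k:o[k] for k in('tool_pos','tool_rot','force','grip_width')})
for n in('side','top'):
    p,d=snap(n,n+'15');W=xyz(n,d)
    m=(W[...,0]>.565)&(W[...,0]<.595)&(W[...,1]>.16)&(W[...,1]<.25)&(W[...,2]>.03)&(W[...,2]<.11)
    w=W[m]
    print(n,m.sum(),np.percentile(w,[10,50,90],axis=0).round(4) if m.sum() else '')
p=np.load('/tmp/side.npz')['p']
cv2.imwrite('pics/side15z.png',cv2.resize(p[180:330,200:350],None,fx=4,fy=4,interpolation=cv2.INTER_CUBIC)[:,:,::-1])
```

```text
{'tool_pos': array([0.58001188, 0.22064226, 0.0378502 ]), 'tool_rot': array([-1.79804095e+02,  7.29909175e-02,  9.37948696e+01]), 'force': array([-6.63072268, -1.11546007, -2.05720101]), 'grip_width': 0.013385050566931815}
side 79 [[0.5686 0.231  0.0852]
 [0.5774 0.2342 0.0938]
 [0.5894 0.243  0.1044]]
top 0
```

View pics/side15z.png

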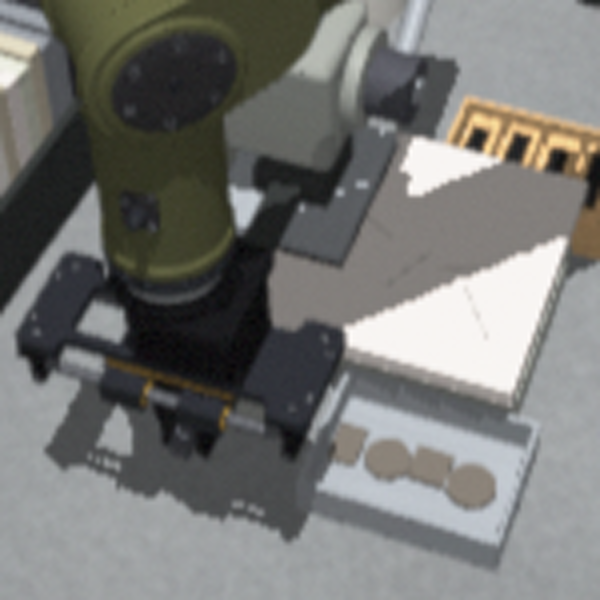

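servo_tool --commands '[0, 0, 0, 0, 0, 0, 0, 0, 0, 0, 0, 0, 0, 0, 0, 0, 0, 0, 0, 0, 0, 0, 0, 0, 0, 0, 0, 0, 0, 0, 0, 0, 0, 0, 0, 0]' --jaw 50

```text
time_s: 29.4
tool_pos: [0.5824, 0.2208, 0.0379]
tool_rot: [180.0, 0.0, 93.8]
force: [0.4, -0.2, 0.5]
grip_width: 0.0483
```

servo_tool --commands '[0, 0, -15, 0, 0, 0, 0, 0, -30, 0, 0, 0, 0, 0, -40, 0, 0, 0, 0, 0, -40, 0, 0, 0, 20, 0, -30, 0, 0, 0, 40, 15, -10, 0, 0, 0, 40, 15, 0, 0, 0, 0, 40, 15, 0, 0, 0, 0]'

```text
time_s: 30.2
tool_pos: [0.6188, 0.3647, 0.2047]
tool_rot: [179.9, -0.0, 93.7]
force: [1.2, -0.1, 0.7]
grip_width: 0.05
```

Run:
```python
from h import *
o=monitor.get_obs();print({k:o[k] for k in('tool_pos','tool_rot','force','grip_width')})
for n in('side','top'):
    p,d=snap(n,n+'16');W=xyz(n,d)
    m=(W[...,0]>.565)&(W[...,0]<.595)&(W[...,1]>.165)&(W[...,1]<.245)&(W[...,2]>.06)&(W[...,2]<.12)
    w=W[m]
    print(n,m.sum(),np.percentile(w,[10,50,90],axis=0).round(4) if m.sum() else '')
p=np.load('/tmp/side.npz')['p']
cv2.imwrite('pics/side16z.png',cv2.resize(p[100:400,200:420],None,fx=2,fy=2,interpolation=cv2.INTER_CUBIC)[:,:,::-1])
p=np.load('/tmp/top.npz')['p']
cv2.imwrite('pics/top16z.png',cv2.resize(p[130:300,110:450],None,fx=2.3,fy=2.3,interpolation=cv2.INTER_CUBIC)[:,:,::-1])
```

```text
{'tool_pos': array([0.61878635, 0.36465235, 0.20474239]), 'tool_rot': array([ 1.79875310e+02, -4.91694031e-02,  9.36735869e+01]), 'force': array([ 1.19439994, -0.1232666 ,  0.72014235]), 'grip_width': 0.050001354556819165}
side 180 [[0.5702 0.1742 0.0855]
 [0.5749 0.2083 0.0934]
 [0.5816 0.2395 0.0968]]
top 147 [[0.5748 0.1723 0.0891]
 [0.5799 0.2034 0.094 ]
 [0.586  0.2319 0.0979]]
```

View pics/side16z.png

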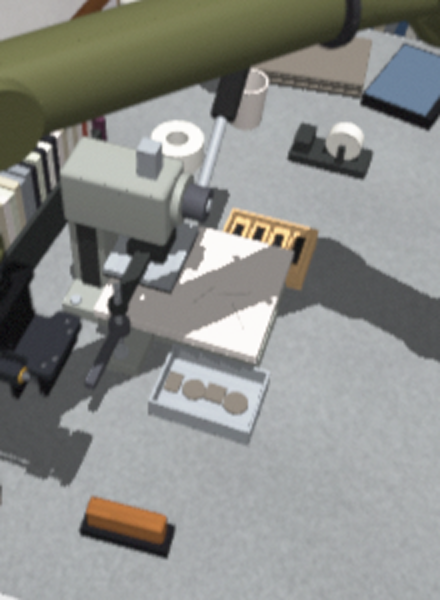

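View pics/top16z.png

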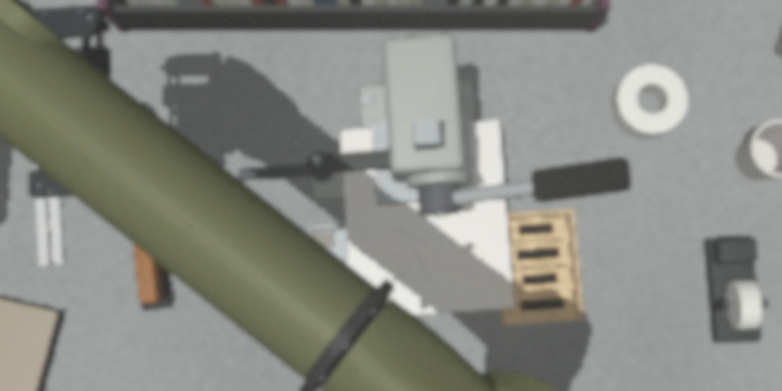

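Run:
```python
from h import *
for n in('side','top'):
    D=[]
    for i in range(4): D.append(read_camera(n)[1])
    D=np.array(D);d=np.median(D,0);W=xyz(n,d)
    a=np.radians(YAW)
    L=(W[...,:2]-O)@np.array([[np.cos(a),-np.sin(a)],[np.sin(a),np.cos(a)]])*1000
    for lo,hi in((35,45),(37,43)):
        m=(L[...,0]>lo)&(L[...,0]<hi)&(L[...,1]>150)&(L[...,1]<205)&(W[...,2]>.06)&(W[...,2]<.12)
        w=W[m][:,2];print(n,lo,hi,m.sum(),w.mean().round(4),np.median(w).round(4),w.std().round(4))
    mb=(L[...,0]>-130)&(L[...,0]<-20)&(abs(L[...,1])<90)&(W[...,2]>.06)&(W[...,2]<.085);print('board',np.median(W[mb][:,2]),np.mean(W[mb][:,2]))
    print('box',look_for(n,'glue')[:1],look_for(n,'scraper')[:1])
print(monitor.get_obs()['time_s'])
```

```text
side 35 45 57 0.0949 0.0948 0.0011
side 37 43 40 0.0949 0.0948 0.001
board 0.07215305967060374 0.0721642816898418
box [{'box': [176.8, 323.9, 23.8, 37.3], 'conf': 0.88}] [{'box': [304.8, 288.5, 9.8, 14.9], 'conf': 0.64}]
top 35 45 69 0.0948 0.0948 0.0013
top 37 43 40 0.095 0.095 0.0013
board 0.07214452129945156 0.07215052386951713
box [] [{'box': [171.3, 229.1, 11.8, 36.3], 'conf': 0.74}]
30.9
```

Run:
```python
from h import *
print(env.sign_off())
```

```text
the job is handed in; nothing more can be done
None
```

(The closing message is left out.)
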